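# Mix the marking ink and make up the kit tray

## Robot

A 7-joint arm with a two-finger parallel gripper is mounted at the origin on the work surface. World frame = base frame: x ahead of the robot, y to its left, z up, the work surface at z = 0. Lengths are in m, angles in rad, forces in N, time in s.
With the tool pointing down it reaches from about 0.4 to 0.85 m from the base axis. Payload 4.4 kg.
Tool frame: the origin (TCP) lies midway between the tips of the shut fingers; the grasp point (between the pads) lies 19 mm behind it; z points along the fingers, y is the line along which they close (so a half turn about z gives the same grasp; the last joint's range is limited). The gripper opens to 94 mm and grips with 3 to 60 N. Pads are 16 mm wide; open, the fingers measure 119 mm over their backs; the gripper's body (75 mm by 177 mm) begins 78 mm behind the grasp point.
Start: joints at [1.104, 0.628, 0.038, 1.517, -0.027, 0.996, -0.02], TCP at [0.254, -0.598, 0.205] pointing down, gripper open.
Joint ranges: [-3.06, 3.06], [-0.37, 2.12], [-1.25, 1.32], [0.18, 2.47], [-1.1, 4.24], [0.23, 1.98], [-2.94, 2.94]. Speed limits (rad/s): [2.57, 2.57, 3.14, 3.14, 3.14, 3.14, 3.14].

## Interface

Orientations are given as a rotation vector (axis times angle).
In Python, from cell import * gives the robot as it stands. The module is installed in compiled form; this text tells all that it offers.
- The arm moves only by the tool jog_arm, never from a script. Its argument "series" is a list of rows, each a list of 7 numbers: the shift along the tool's x, y, z in m, then the turn, a rotation vector about the tool's x, y, z in rad, then the opening, from 0 (shut) to 1 (fully open). In form: [[dx, dy, dz, wx, wy, wz, grip], ...]. A call has exactly 10 rows; each row shifts and turns the commanded pose from where the row before left it, along the tool's axes as they then stand; what a row does not reach is not made up. A row lasts 1/10 s, in which the tool goes at most 50 mm and 8.59 degrees, less where a joint would pass 70% of its speed; a pose out of reach is approached as far as the arm can. A call with a gripper value outside its range is refused whole. The fingers move at their own pace and stop on an object; "newtons" is the grip in N (left out, the last holds). Time passes only in rows, so rows that do not move let the fingers close, or fill a call up. It gives the time, the measured TCP pose, the force, the opening and the grip force at its end, in the units of the state.
- get_state(): the state, without advancing time (a new reading comes with each control period).
- camera(name): name is "scene" or "top" or "wrist"; returns the picture (480x640x3 uint8, red, green, blue); there is no depth.
- get_calibration(name): a dict with "K" (3x3 intrinsics, pixels), "T" (4x4, takes a point from camera to world coordinates). Camera axes: x right, y down, z forward; pixel columns grow to the right and rows downward; lengths in m; the calibration is good to about 2 mm. A picture is of the moment at which its call begins: read the wrist's pose just before it. get_calibration takes no time and is no camera call; for the wrist camera it gives the pose at the moment of the call.
- sign_off(): hands the job in; it is judged then, once.
The state is a dict: "time": time; "q": joint angles; "qvel": joint speeds; "joint_efforts": joint torques, N m; "eef_pos": TCP position; "ee_rot": TCP orientation; "ft_force": force on the tool from outside, world axes, zero at the start; "torque": the same for the moment, N m; "grip_width": finger opening in m; "gripper_force": force on a finger pad.
Only numpy, scipy, OpenCV 4.12 (cv2) and the standard library are available. Lean on these libraries where they do the work, as an engineer would, in place of code of your own. Each camera call takes 0.05 s, during which the arm holds its last target. There are 200 camera calls.

## Task

The pigment in the tall slim marking-ink bottle has settled: pick the bottle up, turn it upside down in the air so that its cap points well downwards, hold it so for two seconds, then turn it back upright and stand it gently in the round pocket of the wooden kit tray. Then lay the steel V-block, groove up, in the pocket of its own shape, the small oblong one. Leave everything else in the drawer where it is: the squat jar, the tools, and the yellow case too, for its micrometer is still out.

Things in the scene. Friction and masses are not known exactly. Their poses are not given: they have to be found in the camera images.
- bottle: the tall slim marking-ink bottle: amber glass body 42 mm across and 80 mm high, shoulder narrowing to a black screw cap 27 mm across from 92 to 115 mm height; shut, stands upright at the start. Origin at the centre of its underside, z along its axis towards the cap. About 0.16 kg; its round body (from 5 to 78 mm up) is the place to grip
- bottle_cap (a point): centre of the top face of the bottle's cap, on the axis, 115 mm above its underside
- vblock: small ground steel V-block, 50 mm long (x), 30 mm wide (y), 28 mm high, with a 90 degree groove 20 mm wide and 10 mm deep along x in its top; starts groove up. Origin at the centre of its underside, z up. About 0.22 kg; grip by the two long sides
- case: bystander: shut yellow plastic micrometer case, 112 mm long (x), 52 mm wide (y), 32 mm high, a small flat snap catch at the middle of its -y side (stands out 1 mm); starts lid up. Origin at the centre of its underside, z up through the lid.
- tray: fixed wooden kit tray, 190 x 190 x 18 mm, lying in the drawer with its underside 6 mm above the work surface; three open pockets 12 mm deep in its top. Origin at the centre of its underside, z up; it may be turned
- tray_hole0 (a point): centre of the mouth (top plane, 12 mm above the pocket floor) of the round pocket, 48 mm across, for the bottle; tray x, y = +50, +55 mm
- tray_hole1 (a point): centre of the mouth of the small oblong pocket, 56 mm along tray x, 36 mm along tray y, 12 mm deep, for the V-block; tray x, y = +50, -55 mm
- tray_hole2 (a point): centre of the mouth of the big oblong pocket, 58 mm along tray x, 118 mm along tray y, 12 mm deep, the place of the yellow case; stays empty; tray x, y = -50, 0 mm
- drawer: fixed pulled-out drawer holding everything: birch plywood floor 470 x 900 mm, 6 mm thick (its top 6 mm above the work surface), pine front 55 mm high across the robot's side (14 mm thick, its inner face at x = 0.361) with brass hooks on its outside, sides 40 mm high at y = +-0.445. Origin at floor centre, underside. A wooden chest 120 mm high with lifted lid stands behind it beyond x = 0.84
- jar: bystander: squat amber glass jar 54 mm across, 56 mm high with a wide black cap; same materials as the bottle but low and wide. Origin at the centre of its underside
- micrometer: bystander: grey outside micrometer lying flat, 150 mm along y, 18 mm high, its origin at the frame's centre
- pin: bystander: ground steel gauge pin, 12 mm across and 70 mm long, lying along its x axis; origin at mid-length, underside as built
- screwdriver: bystander: screwdriver lying along x at the drawer's left side
- wrench: bystander: wrench lying along x at the drawer's right side
- brush: bystander: small bench brush lying along y at the far side of the drawer
There are look-alikes about, which are no part of the job. Leave any pink or purple look-alike of the bottle alone. There is more than one size of the vblock; the one meant has the size given above.

How it is judged:
By the outcome, as a careful person would: the job done as asked, in the order asked, and still so for the second after the job is handed in, with the robot touching nothing.
It also fails if it takes over 72 s, if anything falls off the work surface, if the arm or the gripper's body presses on something with over 40 N, if the wrist force passes 120 N, or if a joint passes its speed limit or range.

## Working session

There is one attempt and no reset: what is moved stays moved. The work goes in short steps, Python scripts to look and compute and a tool call to move; the robot and the scene stay as the last step left them, time stands still between calls to the robot, and variables do not carry over. Pictures are saved under pics/ and viewed, at most 10 in all, crops included, and the job is handed in when it is done.

Besides the shell and the picture viewer there is one more tool, called after "Emit:" as name(argument=value, ...) on one line, values as JSON. jog_arm: Moves the arm, as the interface text tells. Its arguments: {"type":"object","properties":{"series":{"type":"array","items":{"type":"array","items":{"type":"number"}}},"newtons":{"type":"number"}},"required":["series"]}

```bash
mkdir -p pics
python3 - <<'E'
from cell import *
import cv2,numpy as np
s=get_state();print(s)
for n in("top","scene"):
    c=get_calibration(n);print(n,c["K"].round(1).tolist(),c["T"].round(4).tolist())
    cv2.imwrite(f"pics/{n}0.png",camera(n)[:,:,::-1])
print(get_calibration("wrist"))
E
```

```text
{'time': 0.0, 'q': array([ 1.10420548,  0.62932561,  0.03847023,  1.51834351, -0.02698272,
        0.99628846, -0.02000312]), 'qvel': array([-2.24392020e-04,  1.32367341e-03, -5.54400586e-04, -1.35466709e-03,
        1.16467066e-04, -4.42229172e-04, -1.26326601e-05]), 'joint_efforts': array([ 1.74246807e-04, -5.49727285e+01,  1.14349198e+00, -1.86630374e+01,
       -5.23759949e-02,  2.38476391e-02,  2.02458227e-04]), 'eef_pos': array([ 0.25334663, -0.59788513,  0.20457577]), 'ee_rot': array([-3.07696605e+00, -6.24973002e-01,  6.59523088e-04]), 'ft_force': array([-0.04309235,  0.19557887, -0.80758879]), 'torque': array([ 0.05747974, -0.01767854,  0.01533726]), 'gripper_force': 0.0, 'grip_width': 0.0942960172170877}
top [[465.2, 0.0, 322.4], [0.0, 465.2, 241.2], [0.0, 0.0, 1.0]] [[0.0107, -0.9882, 0.1526, 0.3167], [-0.9999, -0.0112, -0.0027, 0.0491], [0.0044, -0.1526, -0.9883, 1.2618], [0.0, 0.0, 0.0, 1.0]]
scene [[477.9, 0.0, 318.5], [0.0, 477.9, 242.0], [0.0, 0.0, 1.0]] [[0.8596, 0.3913, -0.3286, 0.8176], [0.5107, -0.6769, 0.53, -0.4503], [-0.0151, -0.6234, -0.7817, 0.8636], [0.0, 0.0, 0.0, 1.0]]
{'K': array([[332.14576192,   0.        , 318.85673613],
       [  0.        , 332.14576192, 239.06447352],
       [  0.        ,   0.        ,   1.        ]]), 'T': array([[ 0.3903733 , -0.88427755, -0.25624578,  0.32786915],
       [-0.92065393, -0.3756247 , -0.10631284, -0.56690903],
       [-0.00224219,  0.27741538, -0.96074746,  0.38423586],
       [ 0.        ,  0.        ,  0.        ,  1.        ]])}
```

View pics/top0.png

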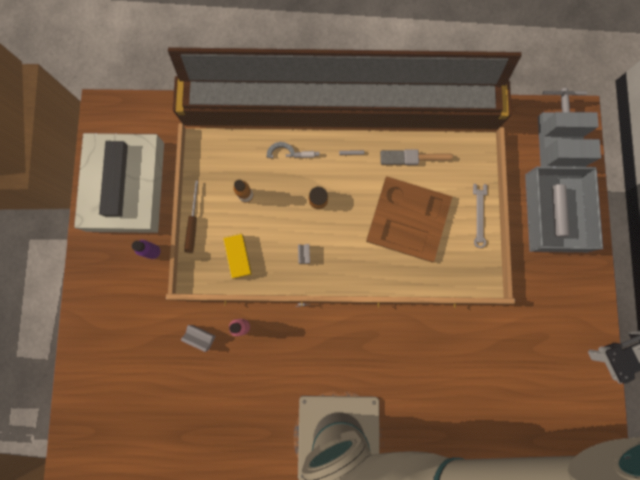

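View pics/scene0.png

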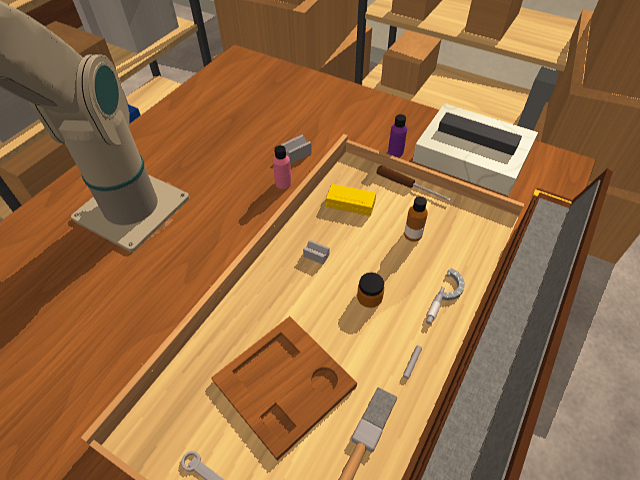

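Candidates in the top view:
- **Bottle:** amber tall one at (243,188), the jar at (318,197), pink one at (238,327), purple one at (146,249). The amber slim one with the narrow cap fits.
- **V-block:** small one at (305,254) in the drawer, larger one at (198,338) outside. The drawer one fits, to be confirmed by its size.

In the scene view the bottle is at (416,218) and the V-block at (316,252). The tray is at top (410,218), with the round pocket at its upper left.

```bash
cat > h.py <<'E'
from cell import *
import cv2,numpy as np
def ray(n,u,v,cal=None):
    c=cal or get_calibration(n);T=c["T"];d=T[:3,:3]@np.linalg.solve(c["K"],[u,v,1.]);return T[:3,3],d
def onz(n,u,v,z,cal=None):
    o,d=ray(n,u,v,cal);return o+d*(z-o[2])/d[2]
def two(a,b):
    (o1,d1),(o2,d2)=a,b;A=np.stack([d1,-d2],1);t=np.linalg.lstsq(A,o2-o1,rcond=None)[0]
    p,q=o1+t[0]*d1,o2+t[1]*d2;return (p+q)/2,np.linalg.norm(p-q)
def proj(n,P,cal=None):
    c=cal or get_calibration(n);T=c["T"];p=c["K"]@(T[:3,:3].T@(np.array(P)-T[:3,3]));return p[:2]/p[2]
def blobs(m,amin,box):
    x0,y0,x1,y1=box;k=np.zeros_like(m);k[y0:y1,x0:x1]=m[y0:y1,x0:x1]
    cs=cv2.findContours(k,cv2.RETR_EXTERNAL,cv2.CHAIN_APPROX_NONE)[0]
    return [c for c in cs if cv2.contourArea(c)>=amin]
E
python3 - <<'E'
from h import *
t=cv2.imread("pics/top0.png");s=cv2.imread("pics/scene0.png")
H=cv2.cvtColor(t,cv2.COLOR_BGR2HSV)
def pr(tag,cs,z,n="top"):
    for c in cs:
        (u,v),(w,h),a=cv2.minAreaRect(c);B=[onz(n,*p,z)[:2].round(4).tolist() for p in cv2.boxPoints(cv2.minAreaRect(c))]
        print(tag,round(u,1),round(v,1),round(w,1),round(h,1),round(a,1),onz(n,u,v,z).round(4),B)
tray=((t[:,:,2]<165)&(H[:,:,1]>90)).astype(np.uint8)*255
pr("tray",blobs(tray,2000,(355,165,470,275)),.024)
vb=(H[:,:,1]<60).astype(np.uint8)*255
pr("vb",blobs(vb,60,(290,235,325,275)),.034)
pr("vbbig",blobs(vb,60,(170,315,225,360)),.028)
dk=(t.max(2)<50).astype(np.uint8)*255
pr("cap",blobs(dk,30,(225,170,262,210)),.121)
Hs=cv2.cvtColor(s,cv2.COLOR_BGR2HSV)
dks=(s.max(2)<50).astype(np.uint8)*255
pr("caps",blobs(dks,20,(400,190,435,245)),.121,"scene")
pr("vbs",blobs((Hs[:,:,1]<60).astype(np.uint8)*255,60,(295,235,340,275)),.034,"scene")
a=cv2.resize(t[160:280,220:340],(400,400),interpolation=cv2.INTER_CUBIC)
b=cv2.resize(t[170:270,360:460],(400,400),interpolation=cv2.INTER_CUBIC)
cv2.imwrite("pics/crop1.png",np.hstack([a,b]))
E
```

```text
tray 412.9 220.3 79.5 70.1 17.0 [ 0.5679 -0.1991  0.024 ] [[0.5064, -0.068], [0.6937, -0.1251], [0.6304, -0.3323], [0.4458, -0.271]]
vb 304.0 253.5 17.0 10.0 90.0 [0.4727 0.0944 0.034 ] [[0.4954, 0.1081], [0.4957, 0.0815], [0.4501, 0.0808], [0.4498, 0.1073]]
vbbig 197.6 337.8 27.7 17.9 26.6 [0.2497 0.3672 0.028 ] [[0.2447, 0.4095], [0.2858, 0.391], [0.2548, 0.3249], [0.214, 0.3437]]
caps 419.0 204.0 14.0 12.0 90.0 [0.6369 0.2477 0.121 ] [[0.6177, 0.2603], [0.6399, 0.273], [0.6556, 0.2355], [0.634, 0.223]]
vbs 315.7 251.6 25.4 17.2 22.6 [0.4772 0.086  0.034 ] [[0.4532, 0.0625], [0.4425, 0.1075], [0.5015, 0.1097], [0.5106, 0.0655]]
```

View pics/crop1.png

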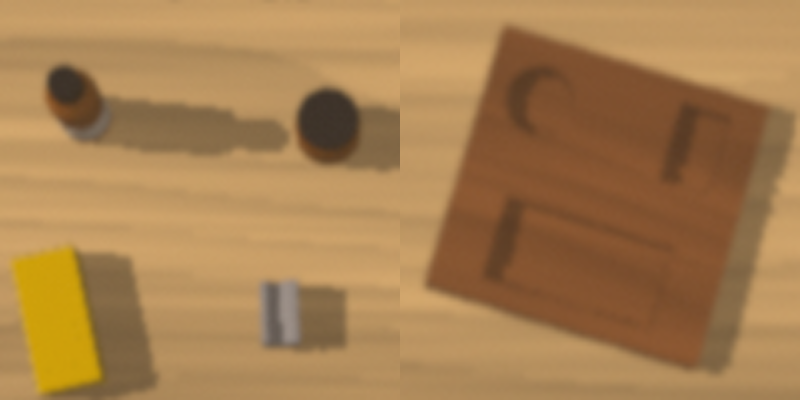

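The crop shows the amber bottle with its cap top at (239.8,185.2), apart from the squat jar at (318,197). The small V-block is at (304,253.5) and measures about 46 x 27 mm, so it is the right size, with its long side along world x. The tray corners and its round pocket (upper left) are clear too.

```bash
cat >> h.py <<'E'
from scipy.spatial.transform import Rotation as R
def rot(az,p,flip=0):
    "tool orientation: heading azimuth az, pitched p above straight down=90deg; tool x up/forward (deg)"
    a,p=np.radians([az,p]);z=np.array([np.cos(a)*np.cos(p),np.sin(a)*np.cos(p),-np.sin(p)])
    y=np.array([np.sin(a),-np.cos(a),0]);return R.from_matrix(np.stack([np.cross(y,z),y,z],1))
def plan(P,Rt,n,grasp=True,s=None,start=None):
    "n equal steps, straight line + slerp of the grasp point/TCP; prints tool-axis rows"
    s=s or get_state();p0,R0=start or (s["eef_pos"],R.from_rotvec(s["ee_rot"]))
    off=np.array([0,0,-.019]) if grasp else np.zeros(3)
    w=(R0.inv()*Rt).as_rotvec()/n;g0=p0+R0.apply(off)
    cur=p0;Rc=R0
    for i in range(n):
        Rn=Rc*R.from_rotvec(w);pn=g0+(P-g0)*(i+1)/n-Rn.apply(off)
        print(Rc.inv().apply(pn-cur).round(4).tolist()+w.round(4).tolist());cur,Rc=pn,Rn
    return cur,Rc
E
python3 - <<'E'
from h import *
m,e=two(ray("top",239.8,185.2),ray("scene",419,201.5));print("cap top",m.round(4),e, onz("top",239.8,185.2,.121).round(4))
C=[(386.2,176.2),(451.8,197),(434.2,262.5),(367,241.8)]
W=np.array([onz("top",*c,.024)[:2] for c in C]);print(W.round(4),[np.linalg.norm(W[i]-W[i-1]).round(4) for i in range(4)])
c=W.mean(0);y=(W[0]-W[1])+(W[3]-W[2]);x=(W[0]-W[3])+(W[1]-W[2])
a=np.degrees([np.arctan2(-y[0],y[1]),np.arctan2(x[1],x[0])]);th=np.radians(a.mean());M=np.array([[np.cos(th),-np.sin(th)],[np.sin(th),np.cos(th)]])
print("tray",c,a);
for h in [(.05,.055),(.05,-.055),(-.05,0)]:
    q=c+M@h;print(q.round(4),proj("top",[*q,.024]).round(1))
s=get_state();R0=R.from_rotvec(s["ee_rot"]);print(R0.as_matrix().round(3))
# travel: go up & over at z .28, tool down, heading az
for az in(0,):
    print(plan(np.array([.45,.1,.33]),rot(22,45),20))
E
```

```text
cap top [0.6338 0.2563 0.1193] 0.0006838634248219268 [0.6337 0.2562 0.121 ]
[[ 0.6909 -0.1279]
 [ 0.6342 -0.3068]
 [ 0.4536 -0.254 ]
 [ 0.5076 -0.0743]] [np.float64(0.191), np.float64(0.1877), np.float64(0.1882), np.float64(0.1876)]
tray [ 0.57158741 -0.19075075] [-17.1557493  -16.30771417]
[ 0.6353 -0.1525] [395.4 196. ]
[ 0.6036 -0.2578] [434.2 207.7]
[ 0.5237 -0.1764] [404.8 236.3]
[[ 0.921  0.39  -0.001]
 [ 0.39  -0.921  0.002]
 [-0.    -0.002 -1.   ]]
[0.0234, -0.0283, -0.0053, -0.0004, 0.0393, 0.0008]
[0.0236, -0.0283, -0.0044, -0.0004, 0.0393, 0.0008]
[0.0237, -0.0283, -0.0035, -0.0004, 0.0393, 0.0008]
[0.0238, -0.0283, -0.0026, -0.0004, 0.0393, 0.0008]
[0.0239, -0.0284, -0.0017, -0.0004, 0.0393, 0.0008]
[0.0239, -0.0284, -0.0008, -0.0004, 0.0393, 0.0008]
[0.0239, -0.0284, 0.0001, -0.0004, 0.0393, 0.0008]
[0.0239, -0.0284, 0.001, -0.0004, 0.0393, 0.0008]
[0.0238, -0.0284, 0.0019, -0.0004, 0.0393, 0.0008]
[0.0237, -0.0285, 0.0028, -0.0004, 0.0393, 0.0008]
[0.0235, -0.0285, 0.0036, -0.0004, 0.0393, 0.0008]
[0.0233, -0.0285, 0.0045, -0.0004, 0.0393, 0.0008]
[0.0231, -0.0285, 0.0054, -0.0004, 0.0393, 0.0008]
[0.0229, -0.0285, 0.0062, -0.0004, 0.0393, 0.0008]
[0.0226, -0.0285, 0.0071, -0.0004, 0.0393, 0.0008]
[0.0223, -0.0286, 0.0079, -0.0004, 0.0393, 0.0008]
[0.0219, -0.0286, 0.0088, -0.0004, 0.0393, 0.0008]
[0.0215, -0.0286, 0.0096, -0.0004, 0.0393, 0.0008]
[0.0211, -0.0286, 0.0104, -0.0004, 0.0393, 0.0008]
[0.0207, -0.0286, 0.0112, -0.0004, 0.0393, 0.0008]
(array([0.46245674, 0.10503285, 0.31656497]), Rotation.from_matrix(array([[ 6.55617991e-01,  3.74606593e-01,  6.55617991e-01],
                            [ 2.64886862e-01, -9.27183855e-01,  2.64886862e-01],
                            [ 7.07106781e-01,  2.77555756e-17, -7.07106781e-01]])))
```

Emit:
jog_arm(series=[[0.023, -0.028, -0.005, 0, 0.039, 0, 1], [0.023, -0.028, -0.005, 0, 0.039, 0, 1], [0.024, -0.028, -0.004, 0, 0.039, 0, 1], [0.024, -0.028, -0.003, 0, 0.039, 0, 1], [0.024, -0.028, -0.002, 0, 0.039, 0, 1], [0.024, -0.028, -0.001, 0, 0.039, 0, 1], [0.024, -0.028, 0, 0, 0.039, 0, 1], [0.024, -0.028, 0.001, 0, 0.039, 0, 1], [0.024, -0.028, 0.002, 0, 0.039, 0, 1], [0.024, -0.028, 0.003, 0, 0.039, 0, 1]])

```text
time: 1.1
eef_pos: [0.3594, -0.2481, 0.2614]
ee_rot: [-2.948, -0.598, -0.584]
ft_force: [-0.0, 1.3, 0.0]
grip_width: 0.0937
gripper_force: 0.0
```

```bash
python3 -c "
from h import *
s=get_state();print(s['q'].round(2),s['eef_pos'].round(3),R.from_rotvec(s['ee_rot']).as_matrix().round(3))"
```

```text
[ 1.07  0.21 -0.26  2.16 -0.5   0.7   0.03] [ 0.359 -0.248  0.261] [[ 0.851  0.39   0.351]
 [ 0.36  -0.921  0.149]
 [ 0.381 -0.    -0.924]]
```

Emit:
jog_arm(series=[[0.024, -0.028, 0.004, 0, 0.039, 0, 1], [0.023, -0.028, 0.005, 0, 0.039, 0, 1], [0.023, -0.028, 0.005, 0, 0.039, 0, 1], [0.023, -0.028, 0.006, 0, 0.039, 0, 1], [0.023, -0.028, 0.007, 0, 0.039, 0, 1], [0.022, -0.028, 0.008, 0, 0.039, 0, 1], [0.022, -0.029, 0.009, 0, 0.039, 0, 1], [0.022, -0.029, 0.01, 0, 0.039, 0, 1], [0.021, -0.029, 0.01, 0, 0.039, 0, 1], [0.021, -0.029, 0.011, 0, 0.039, 0, 1]])

```text
time: 2.1
eef_pos: [0.4651, 0.013, 0.3059]
ee_rot: [-2.812, -0.486, -0.969]
ft_force: [11.7, -36.4, -6.4]
grip_width: 0.094
gripper_force: 0.0
```

```bash
python3 -c "
from h import *
s=get_state();print(s['q'].round(2),s['eef_pos'].round(3),R.from_rotvec(s['ee_rot']).as_matrix().round(3))
cap=get_calibration('wrist');cv2.imwrite('pics/w1.png',camera('wrist')[:,:,::-1])
print(proj('wrist',[.634,.256,.121],cap),proj('wrist',[.634,.256,.006],cap))
"
```

```text
[ 1.35  0.1  -1.25  2.4  -1.1   0.23 -0.07] [0.465 0.013 0.306] [[ 0.742  0.341  0.577]
 [ 0.259 -0.94   0.222]
 [ 0.618 -0.016 -0.786]]
[197.47114521 148.315371  ] [221.41105789 190.7427042 ]
```

View pics/w1.png

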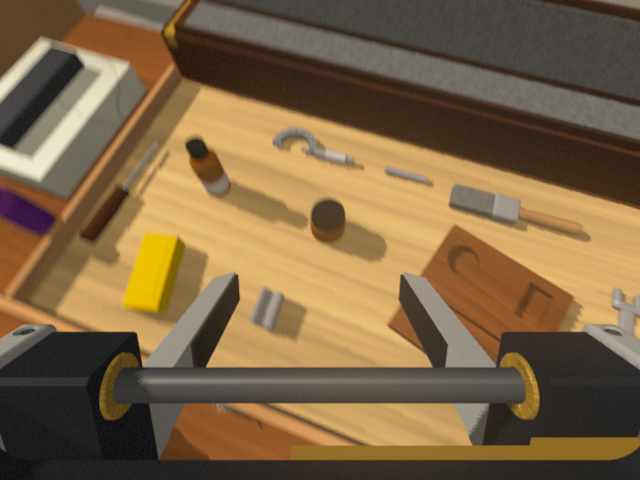

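The picture shows the bottle at (205,165), with the jar (328,220), the V-block (266,308) and the tray (490,290) to its right. The joints have run into limits (q3, q5, q6), so I'll fit the kinematics from the recorded states and plan in joint space.

```bash
cat > fit.py <<'E'
from h import *
import itertools
from scipy.optimize import least_squares
s=get_state()
D=[([1.10420548,.62932561,.03847023,1.51834351,-.02698272,.99628846,-.02000312],[.25334663,-.59788513,.20457577],R.from_rotvec([-3.07696605,-.624973,.00066])),
([1.07,.21,-.26,2.16,-.5,.7,.03],[.359,-.248,.261],R.from_rotvec([-2.948,-.598,-.584])),
(s['q'],s['eef_pos'],R.from_rotvec(s['ee_rot']))]
def fk(q,sg,c,g):
    # sg signs of the z joints (1,3,5,7) & y joints (2,4,6)
    r=R.from_euler('z',c[0]);p=np.array([0,0,0.]);L=g
    ax='zyzyzyz'
    T=[(0,0,0),(0,0,g[0]),(g[1],0,0),(g[2],0,g[3]),(g[4],0,0),(g[5],0,g[6]),(g[7],0,0)]
    for i in range(7):
        p=p+r.apply(T[i]); r=r*R.from_euler(ax[i],sg[i]*q[i])
    r=r*R.from_euler('z',c[1]);p=p+r.apply([g[9],0,g[8]]);return p,r
if __name__=="__main__":
    best=[]
    for sg in itertools.product((1,-1),repeat=7):
        def f(c): return np.concatenate([(fk(q,sg,c,np.zeros(10))[1].inv()*r).as_rotvec() for q,p,r in D])
        for c0 in itertools.product((0,1.6,3.1,-1.6),(0,1.6,3.1,-1.6)):
            o=least_squares(f,c0);best.append((o.cost,sg,o.x.round(3)))
    best.sort(key=lambda b:b[0])
    for b in best[:8]:print(b)
E
python3 fit.py
```

```text
(np.float64(2.6456229783011675e-05), (-1, 1, -1, 1, -1, 1, -1), array([1.000e-03, 1.574e+00]))
(np.float64(2.6456229783012498e-05), (-1, 1, -1, 1, -1, 1, -1), array([1.000e-03, 1.574e+00]))
(np.float64(2.6456229783013433e-05), (-1, -1, -1, -1, -1, -1, -1), array([ 3.142, -1.567]))
(np.float64(2.6456229783013633e-05), (-1, -1, -1, -1, -1, -1, -1), array([3.142, 4.716]))
(np.float64(2.6456229783013975e-05), (-1, 1, -1, 1, -1, 1, -1), array([1.000e-03, 1.574e+00]))
(np.float64(2.6456229783014165e-05), (-1, -1, -1, -1, -1, -1, -1), array([3.142, 4.716]))
(np.float64(2.6456229783014446e-05), (-1, -1, -1, -1, -1, -1, -1), array([3.142, 4.716]))
(np.float64(2.6456229783014504e-05), (-1, 1, -1, 1, -1, 1, -1), array([1.000e-03, 1.574e+00]))
```

```bash
cat > a.py <<'E'
from fit import *
sg=(-1,1,-1,1,-1,1,-1);c=[0,np.pi/2]
p=np.concatenate([d[1] for d in D])
A=np.stack([np.concatenate([fk(q,sg,c,e)[0] for q,_,_ in D]) for e in np.eye(10)],1)
for idx in ([0,3,6,8],[0,3,6,8,7],[0,3,6,8,2,5],[0,3,6,8,1],[0,3,6,8,2,5,7]):
    x,*_=np.linalg.lstsq(A[:,idx],p,rcond=None);print(idx,x.round(4),((A[:,idx]@x-p)*1e3).round(1))
E
python3 a.py
```

```text
[0, 3, 6, 8] [0.306  0.5492 0.3924 0.3262] [26.2  9.4  5.4 11.1  5.6  1.9 -9.1  8.5 -7.2]
[0, 3, 6, 8, 7] [ 0.3152  0.5405  0.3737  0.3415 -0.0168] [24.4 13.   2.4 12.3  2.8  1.6 -5.9 -2.7 -4. ]
[0, 3, 6, 8, 2, 5] [ 0.2973  0.5387  0.3686  0.3211  0.021  -0.0066] [23.6 14.4 -0.6 10.7 -1.8  4.2 -5.3  0.  -3.6]
[0, 3, 6, 8, 1] [0.3211 0.5372 0.3865 0.3315 0.0103] [24.8 12.7  2.5 13.6  2.5  2.3 -7.8  0.8 -4.8]
[0, 3, 6, 8, 2, 5, 7] [ 0.3012  0.5361  0.3696  0.321   0.0197 -0.0041 -0.003 ] [23.6 14.4 -0.4 11.  -1.8  3.8 -5.5 -0.1 -3.3]
```

```bash
cat > st.py <<'E'
from h import *
import json
def rec():
    s=get_state();r=R.from_rotvec(s['ee_rot'])
    open('log.txt','a').write(json.dumps([s['q'].tolist(),s['eef_pos'].tolist(),s['ee_rot'].tolist()])+'\n')
    print('t',round(s['time'],2),'q',s['q'].round(3).tolist(),'tcp',s['eef_pos'].round(4).tolist(),'F',s['ft_force'].round(1),'w',s['grip_width'].round(4),'gf',s['gripper_force'])
    return s,r
E
python3 - <<'E'
from st import *
rec()
e=plan(np.array([.30,-.34,.31]),rot(23,85),10,grasp=False)
print()
plan(np.array([.45,-.45,.32]),rot(45,90),10,grasp=False,start=e)
E
```

```text
Traceback (most recent call last):
  File "st.py", line 6, in rec
    print('t',round(s['time'],2),'q',s['q'].round(3).tolist(),'tcp',s['eef_pos'].round(4).tolist(),'F',s['ft_force'].round(1),'w',s['grip_width'].round(4),'gf',s['gripper_force'])
                                                                                                                                  ^^^^^^^^^^^^^^^^^^^^^
AttributeError: 'float' object has no attribute 'round'
```

```bash
sed -i "s/s\['grip_width'\].round(4)/round(s['grip_width'],4)/" st.py
python3 - <<'E'
from st import *
rec()
e=plan(np.array([.30,-.34,.31]),rot(23,85),10,grasp=False)
print()
plan(np.array([.45,-.45,.32]),rot(45,90),10,grasp=False,start=e)
E
```

```text
t 2.15 q [1.336, 0.099, -1.246, 2.401, -1.1, 0.235, -0.079] tcp [0.4665, 0.0182, 0.3073] F [0.7 1.5 0.7] w 0.0936 gf 0.0
[-0.0215, 0.0278, -0.0181, -0.0002, -0.0582, -0.0052]
[-0.0226, 0.0277, -0.0168, -0.0002, -0.0582, -0.0052]
[-0.0237, 0.0276, -0.0154, -0.0002, -0.0582, -0.0052]
[-0.0247, 0.0274, -0.014, -0.0002, -0.0582, -0.0052]
[-0.0256, 0.0273, -0.0125, -0.0002, -0.0582, -0.0052]
[-0.0265, 0.0272, -0.011, -0.0002, -0.0582, -0.0052]
[-0.0272, 0.027, -0.0094, -0.0002, -0.0582, -0.0052]
[-0.0278, 0.0269, -0.0078, -0.0002, -0.0582, -0.0052]
[-0.0284, 0.0268, -0.0062, -0.0002, -0.0582, -0.0052]
[-0.0288, 0.0266, -0.0045, -0.0002, -0.0582, -0.0052]

[0.0096, 0.016, -0.0002, 0.0017, -0.0086, -0.0384]
[0.0089, 0.0163, -0.0003, 0.0017, -0.0086, -0.0384]
[0.0083, 0.0167, -0.0004, 0.0017, -0.0086, -0.0384]
[0.0077, 0.017, -0.0005, 0.0017, -0.0086, -0.0384]
[0.007, 0.0173, -0.0006, 0.0017, -0.0086, -0.0384]
[0.0063, 0.0175, -0.0007, 0.0017, -0.0086, -0.0384]
[0.0056, 0.0177, -0.0007, 0.0017, -0.0086, -0.0384]
[0.0049, 0.0179, -0.0008, 0.0017, -0.0086, -0.0384]
[0.0042, 0.0181, -0.0009, 0.0017, -0.0086, -0.0384]
[0.0035, 0.0183, -0.0009, 0.0017, -0.0086, -0.0384]
```

Emit:
jog_arm(series=[[-0.022, 0.028, -0.018, 0, -0.058, -0.005, 1], [-0.023, 0.028, -0.017, 0, -0.058, -0.005, 1], [-0.024, 0.028, -0.015, 0, -0.058, -0.005, 1], [-0.025, 0.027, -0.014, 0, -0.058, -0.005, 1], [-0.026, 0.027, -0.012, 0, -0.058, -0.005, 1], [-0.026, 0.027, -0.011, 0, -0.058, -0.005, 1], [-0.027, 0.027, -0.009, 0, -0.058, -0.005, 1], [-0.028, 0.027, -0.008, 0, -0.058, -0.005, 1], [-0.028, 0.027, -0.006, 0, -0.058, -0.005, 1], [-0.029, 0.027, -0.004, 0, -0.058, -0.005, 1]])

```text
time: 3.15
eef_pos: [0.3011, -0.3423, 0.3085]
ee_rot: [-3.06, -0.638, -0.13]
ft_force: [0.4, 0.2, -0.0]
grip_width: 0.0938
gripper_force: 0.0
```

```bash
python3 -c "
from st import *
rec()"
```

```text
t 3.15 q [1.393, 0.265, -0.684, 1.893, 0.109, 1.005, -0.487] tcp [0.3011, -0.3423, 0.3085] F [ 0.4  0.2 -0. ] w 0.0938 gf 0.0
```

Emit:
jog_arm(series=[[0.01, 0.016, 0, 0, -0.009, -0.038, 1], [0.009, 0.016, 0, 0, -0.009, -0.038, 1], [0.008, 0.017, 0, 0, -0.009, -0.038, 1], [0.008, 0.017, 0, 0, -0.009, -0.038, 1], [0.007, 0.017, -0.001, 0, -0.009, -0.038, 1], [0.006, 0.018, -0.001, 0, -0.009, -0.038, 1], [0.006, 0.018, -0.001, 0, -0.009, -0.038, 1], [0.005, 0.018, -0.001, 0, -0.009, -0.038, 1], [0.004, 0.018, -0.001, 0, -0.009, -0.038, 1], [0.004, 0.018, -0.001, 0, -0.009, -0.038, 1]])

```text
time: 4.15
eef_pos: [0.4539, -0.4497, 0.32]
ee_rot: [2.879, 1.204, -0.003]
ft_force: [-0.2, -0.7, 0.2]
grip_width: 0.0945
gripper_force: 0.0
```

```bash
cat > a.py <<'E'
from fit import fk
from st import *
rec()
sg=(-1,1,-1,1,-1,1,-1);c=[0,np.pi/2]
D=[json.loads(l) for l in open('log.txt')][1:]
D.append([[1.10420548,.62932561,.03847023,1.51834351,-.02698272,.99628846,-.02000312],[.25334663,-.59788513,.20457577],[-3.07696605,-.624973,.00066]])
for d in D: print((fk(d[0],sg,c,np.zeros(10))[1].inv()*R.from_rotvec(d[2])).as_rotvec().round(4))
def chain(q,V):
    r=R.identity();p=np.zeros(3)
    for i in range(7): p=p+r.apply(V[i]);r=r*R.from_euler('zyzyzyz'[i],sg[i]*q[i])
    return p+r.apply(V[7])
names=[(1,2),(3,2),(5,2),(7,2),(2,1),(4,1),(6,1),(3,0),(4,0),(6,0)]
p=np.concatenate([d[1] for d in D]);A=[]
for i,j in names:
    V=np.zeros((8,3));V[i,j]=1;A.append(np.concatenate([chain(d[0],V) for d in D]))
A=np.stack(A,1)
for k in (4,7,9,10):
    x,_,rk,_=np.linalg.lstsq(A[:,:k],p,rcond=1e-4);print(k,rk,x.round(4),((A[:,:k]@x-p)*1e3).round(1))
E
python3 a.py
```

```text
t 4.15 q [1.119, 0.578, -0.683, 1.395, 0.382, 1.283, -0.366] tcp [0.4539, -0.4497, 0.32] F [-0.2 -0.7  0.2] w 0.0945 gf 0.0
[-0.  0.  0.]
[-0. -0. -0.]
[-0. -0. -0.]
[ 0. -0.  0.]
4 4 [0.2709 0.6018 0.3599 0.362 ] [-8.5 11.3  6.4  7.5 14.2  3.3  8.6  6.5 -4.3 29.   6.7 -5.4]
7 7 [ 3.362e-01  5.591e-01  3.821e-01  3.757e-01 -1.150e-02 -1.620e-02
 -4.000e-04] [-0.  0. -0. -0.  0. -0.  0. -0. -0.  0. -0.  0.]
9 9 [ 3.362e-01  5.591e-01  3.821e-01  3.757e-01 -1.150e-02 -1.620e-02
 -4.000e-04  0.000e+00 -0.000e+00] [-0.  0.  0.  0. -0. -0. -0.  0. -0.  0. -0.  0.]
10 10 [ 3.362e-01  5.591e-01  3.821e-01  3.757e-01 -1.150e-02 -1.620e-02
 -4.000e-04  0.000e+00 -0.000e+00  0.000e+00] [-0.  0.  0.  0. -0. -0. -0.  0. -0.  0. -0.  0.]
```

```bash
cat > kin.py <<'E'
from st import *
from scipy.optimize import least_squares
sg=(-1,1,-1,1,-1,1,-1)
lo=np.array([-3.06,-.37,-1.25,.18,-1.1,.23,-2.94]);hi=np.array([3.06,2.12,1.32,2.47,4.24,1.98,2.94])
V=np.array([[0,0,0],[0,0,.3362],[0,-.0115,0],[0,0,.5591],[0,-.0162,0],[0,0,.3821],[0,-.0004,0],[0,0,.3757]])
def fk(q):
    r=R.identity();p=np.zeros(3)
    for i in range(7): p=p+r.apply(V[i]);r=r*R.from_euler('zyzyzyz'[i],sg[i]*q[i])
    r=r*R.from_euler('z',np.pi/2);return p+r.apply(V[7]),r
OFF=np.array([0,0,-.019])
def gfk(q): p,r=fk(q);return p+r.apply(OFF),r
def ik(P,Rt,q0,w=.02,pref=None):
    "grasp point to P; stays near pref"
    pref=q0 if pref is None else pref
    def f(q):
        p,r=gfk(q);return np.concatenate([(p-P)*20,(Rt.inv()*r).as_rotvec()*5,w*(q-pref)])
    o=least_squares(f,np.clip(q0,lo+.02,hi-.02),bounds=(lo+.01,hi-.01));q=o.x;p,r=gfk(q)
    return q,np.linalg.norm(p-P),(Rt.inv()*r).magnitude()
def roll(a): return R.from_euler('z',a,degrees=True)
E
cat > s.py <<'E'
from kin import *
rng=np.random.default_rng(0)
def search(tag,P,cases,n=10):
    out=[]
    for az,p,ro in cases:
        b=None
        for k in range(n):
            q0=rng.uniform(lo,hi);q0[2]=rng.uniform(-.4,.4);q0[0]=-np.arctan2(P[1],P[0])+rng.uniform(-.5,.5)
            q,e,a=ik(P,rot(az,p)*roll(ro),q0,.01,np.array([q0[0],.7,0,1.5,q0[4],1,0]))
            if e<2e-3 and a<.01:
                m=np.minimum(q-lo,hi-q)[1:].min()
                if abs(q[2])<.9 and (b is None or m>b[0]): b=(m,q)
        if b: out.append((b[0],az,p,ro,b[1]))
    out.sort(key=lambda o:-o[0])
    print(tag)
    for o in out[:6]: print(round(o[0],2),o[1:4],o[4].round(2).tolist())
search("grasp",np.array([.634,.256,.056]),[(az,p,ro) for az in(-10,22,50,80) for p in(20,40) for ro in(0,180)],8)
search("inv",np.array([.50,.1,.35]),[(az,0,ro) for az in(-20,10,40,80) for ro in(0,180)],8)
search("place",np.array([.635,-.152,.062]),[(az,p,ro) for az in(-60,-14,20,50) for p in(20,40) for ro in(0,180)],8)
E
time python3 s.py
```

```text
grasp
0.34 (-10, 40, 180) [-0.37, 1.01, -0.57, 2.13, 2.09, 1.23, -1.19]
0.32 (-10, 40, 0) [-0.81, 0.94, 0.09, 2.15, 2.2, 0.78, 1.57]
0.3 (50, 40, 180) [0.28, 1.04, -0.66, 2.17, 3.36, 0.55, -0.84]
0.3 (-10, 20, 180) [-0.6, 1.21, -0.37, 2.17, 2.19, 1.62, -1.54]
0.29 (-10, 20, 0) [-0.98, 1.19, 0.16, 2.18, 2.16, 1.21, 1.29]
0.29 (50, 40, 0) [-0.31, 0.96, 0.22, 2.18, 3.94, 0.98, 1.4]
inv
0.01 (80, 0, 0) [0.95, 0.95, -0.77, 2.05, -1.09, 1.11, 1.07]
0.01 (80, 0, 180) [0.95, 0.95, -0.77, 2.05, -1.09, 1.11, -2.07]
place
0.42 (-60, 20, 180) [-0.14, 1.17, -0.29, 2.05, 1.82, 1.49, -1.56]
0.42 (-60, 40, 180) [0.16, 1.01, -0.58, 2.05, 1.8, 1.29, -1.25]
0.41 (-60, 20, 0) [-0.36, 1.15, 0.02, 2.06, 1.77, 1.22, 1.5]
0.41 (-60, 40, 0) [-0.25, 0.93, 0.04, 2.06, 1.75, 0.8, 1.75]
0.27 (20, 40, 180) [0.92, 1.01, -0.61, 2.2, 3.6, 0.52, -0.99]
0.22 (20, 20, 0) [0.31, 1.26, 0.45, 2.24, 4.02, 1.76, 1.53]
real	0m14.734s
user	0m15.174s
sys	0m0.066s
```

```bash
cat >> kin.py <<'E'
def jac(q):
    p,r=fk(q);J=np.zeros((6,7));rr=R.identity();o=np.zeros(3);
    for i in range(7):
        o=o+rr.apply(V[i]);a=rr.apply([[0,0,1],[0,1,0]][i%2])*sg[i];J[:3,i]=np.cross(a,p-o);J[3:,i]=a
        rr=rr*R.from_euler('zyzyzyz'[i],sg[i]*q[i])
    return J
def sim(q,rows):
    "min-norm IK following the rows; returns q track"
    q=np.array(q,float);p,r=fk(q);Q=[q]
    for w in rows:
        p=p+r.apply(w[:3]);r=r*R.from_rotvec(w[3:6])
        for _ in range(10):
            a,b=fk(q);e=np.concatenate([p-a,(r*b.inv()).as_rotvec()]);q=np.clip(q+np.linalg.pinv(jac(q))@e,lo,hi)
        Q.append(q)
    return np.array(Q)
def rows_from(Q):
    out=[];p,r=fk(Q[0])
    for q in Q[1:]:
        a,b=fk(q);out.append(np.concatenate([r.inv().apply(a-p),(r.inv()*b).as_rotvec()]).round(3))
        p=p+r.apply(out[-1][:3]);r=r*R.from_rotvec(out[-1][3:])
    return np.array(out)
def show(rows):
    for k in range(0,len(rows),10): print(json.dumps([x.tolist() for x in rows[k:k+10]]))
E
cat > s2.py <<'E'
from s import *
E
python3 - <<'E'
from kin import *
D=[json.loads(l) for l in open('log.txt')]
rows=[[0.01,0.016,0,0,-0.009,-0.038],[0.009,0.016,0,0,-0.009,-0.038],[0.008,0.017,0,0,-0.009,-0.038],[0.008,0.017,0,0,-0.009,-0.038],[0.007,0.017,-0.001,0,-0.009,-0.038],[0.006,0.018,-0.001,0,-0.009,-0.038],[0.006,0.018,-0.001,0,-0.009,-0.038],[0.005,0.018,-0.001,0,-0.009,-0.038],[0.004,0.018,-0.001,0,-0.009,-0.038],[0.004,0.018,-0.001,0,-0.009,-0.038]]
Q=sim(D[-2][0],rows);print("pred",Q[-1].round(3),"real",np.round(D[-1][0],3))
rng=np.random.default_rng(1)
def search(tag,P,cases,q7):
    for az,p,ro in cases:
        b=None
        for k in range(12):
            q0=np.array([-np.arctan2(P[1],P[0])+rng.uniform(-.5,.5),1,0,2,rng.uniform(.5,3),1,q7]);pref=q0.copy()
            q,e,a=ik(np.array(P),rot(az,p)*roll(ro),q0,.005,pref)
            m=np.minimum(q-lo,hi-q)[1:].min()
            if e<2e-3 and a<.01 and (b is None or m>b[0]): b=(m,q)
        if b: print(tag,round(b[0],2),az,p,ro,b[1].round(2).tolist())
search("grasp",[.634,.256,.056],[(az,p,0) for az in(-10,-20,-30) for p in(30,40)],1.5)
search("inv",[.55,.1,.4],[(az,0,180) for az in(-30,-50,-70,-90)],-1.5)
search("inv",[.58,.0,.3],[(az,0,180) for az in(-30,-50,-70,-90)],-1.5)
search("place",[.635,-.152,.062],[(az,p,0) for az in(-40,-60,-75) for p in(30,40)],1.5)
E
```

```text
pred [ 1.12   0.577 -0.683  1.395  0.384  1.284 -0.366] real [ 1.119  0.578 -0.683  1.395  0.382  1.283 -0.366]
grasp 0.29 -10 30 0 [-0.67, 1.06, -0.22, 2.18, 2.17, 1.25, 1.62]
grasp 0.33 -10 40 0 [-0.58, 0.95, -0.26, 2.14, 2.12, 1.01, 1.79]
grasp 0.42 -20 30 0 [-0.7, 1.06, -0.25, 2.05, 1.92, 1.23, 1.7]
grasp 0.44 -20 40 0 [-0.62, 0.96, -0.28, 2.03, 1.86, 1.03, 1.86]
grasp 0.55 -30 30 0 [-0.71, 1.07, -0.28, 1.92, 1.7, 1.26, 1.8]
grasp 0.56 -30 40 0 [-0.57, 1.0, -0.41, 1.91, 1.67, 1.17, 1.95]
inv 0.06 -30 0 180 [-0.73, 0.66, -0.29, 2.41, 1.67, 1.74, -1.47]
inv 0.37 -50 0 180 [-0.98, 0.71, 0.1, 2.1, 1.35, 1.58, -1.23]
inv 0.23 -70 0 180 [-0.92, 0.81, 0.13, 1.77, 1.11, 1.75, -1.03]
inv 0.02 -90 0 180 [-0.83, 0.93, 0.18, 1.44, 0.94, 1.96, -0.87]
inv 0.25 -50 0 180 [-0.6, 0.91, -0.19, 2.22, 1.56, 1.72, -1.55]
inv 0.47 -70 0 180 [-0.82, 0.96, 0.21, 1.9, 1.19, 1.51, -1.24]
inv 0.26 -90 0 180 [-0.72, 1.05, 0.23, 1.56, 0.95, 1.72, -1.01]
place 0.16 -40 30 0 [-0.0, 1.06, -0.26, 2.31, 2.29, 1.36, 1.56]
place 0.21 -40 40 0 [0.14, 0.95, -0.38, 2.26, 2.24, 1.13, 1.78]
place 0.4 -60 30 0 [-0.07, 1.06, -0.33, 2.07, 1.82, 1.31, 1.69]
place 0.41 -60 40 0 [0.01, 0.96, -0.36, 2.06, 1.77, 1.11, 1.84]
place 0.62 -75 30 0 [-0.1, 1.08, -0.32, 1.85, 1.52, 1.34, 1.81]
place 0.61 -75 40 0 [0.07, 1.02, -0.5, 1.86, 1.52, 1.3, 1.92]
```

```bash
cat > a.py <<'E'
from kin import *
s,_=rec();q0=s['q']
B=np.array([.634,.256,.056]);Rg=rot(-20,35);z=Rg.as_matrix()[:,2]
qa,e,a=ik(B,Rg,np.array([-.65,1.,-.25,2.04,1.9,1.1,1.77]),.005)
hi_,e1,_=ik(B-.13*z+[0,0,.12],Rg,qa,.005)
print(qa.round(2),e,hi_.round(2),e1)
Q=[q0+(hi_-q0)*t for t in np.linspace(0,1,31)]
r=rows_from(Q);S=sim(q0,r);print(S[-1].round(2),np.abs(np.diff(S,axis=0)).max(0).round(3),np.linalg.norm(r[:,3:],axis=1).max(),np.linalg.norm(r[:,:3],axis=1).max())
print(np.array([fk(q)[0] for q in S[::3]]).round(2).tolist());show(r)
np.save('S.npy',S)
E
python3 a.py
```

```text
t 4.15 q [1.119, 0.578, -0.683, 1.395, 0.382, 1.283, -0.366] tcp [0.4539, -0.4497, 0.32] F [-0.2 -0.7  0.2] w 0.0945 gf 0.0
[-0.67  1.01 -0.25  2.05  1.9   1.12  1.77] 3.78168548022957e-09 [-0.77  0.61 -0.4   2.12  1.49  1.18  2.09] 1.468799349057278e-07
[-0.36  0.85 -1.1   2.11  1.59  1.7   2.1 ] [0.055 0.012 0.022 0.026 0.055 0.019 0.097] 0.16813684902483453 0.03413209633175202
[[0.45, -0.45, 0.32], [0.49, -0.39, 0.29], [0.52, -0.33, 0.27], [0.54, -0.27, 0.26], [0.57, -0.2, 0.25], [0.59, -0.14, 0.24], [0.6, -0.06, 0.24], [0.61, 0.02, 0.24], [0.6, 0.1, 0.24], [0.58, 0.2, 0.24], [0.55, 0.29, 0.24]]
[[0.023, -0.006, 0.009, 0.009, -0.041, -0.156], [0.024, -0.002, 0.008, 0.009, -0.04, -0.158], [0.023, 0.0, 0.006, 0.01, -0.04, -0.158], [0.023, 0.004, 0.004, 0.011, -0.039, -0.159], [0.022, 0.007, 0.003, 0.012, -0.04, -0.159], [0.021, 0.01, 0.001, 0.014, -0.039, -0.16], [0.019, 0.013, 0.0, 0.015, -0.04, -0.16], [0.017, 0.015, -0.002, 0.016, -0.04, -0.16], [0.014, 0.017, -0.003, 0.018, -0.04, -0.16], [0.011, 0.019, -0.004, 0.019, -0.041, -0.161]]
[[0.008, 0.02, -0.006, 0.022, -0.04, -0.16],
[... 201 characters left out ...]
-0.012, 0.036, -0.039, -0.159], [-0.01, 0.018, -0.012, 0.038, -0.036, -0.159], [-0.014, 0.017, -0.014, 0.042, -0.035, -0.159], [-0.016, 0.014, -0.015, 0.045, -0.034, -0.158], [-0.019, 0.012, -0.016, 0.048, -0.03, -0.158]]
[[-0.02, 0.009, -0.016, 0.051, -0.028, -0.157], [-0.022, 0.006, -0.017, 0.054, -0.025, -0.157], [-0.023, 0.003, -0.018, 0.057, -0.021, -0.156], [-0.023, -0.0, -0.018, 0.059, -0.017, -0.156], [-0.024, -0.005, -0.019, 0.061, -0.013, -0.155], [-0.023, -0.007, -0.019, 0.063, -0.008, -0.155], [-0.022, -0.011, -0.019, 0.065, -0.004, -0.154], [-0.021, -0.014, -0.02, 0.065, 0.002, -0.153], [-0.019, -0.017, -0.02, 0.066, 0.008, -0.153], [-0.018, -0.02, -0.021, 0.066, 0.012, -0.153]]
```

```bash
sed -i 's/range(10):/range(2):/' kin.py
cat > a.py <<'E'
from kin import *
import time
s,_=rec();q0=s['q'];rng=np.random.default_rng(0)
B=np.array([.634,.256,.056]);best=[];t0=time.time()
while time.time()-t0<240:
    az=rng.uniform(-35,-5);p=35;Rg=rot(az,p);z=Rg.as_matrix()[:,2]
    qa,e,a=ik(B-.13*z+[0,0,.1],Rg,np.array([-.65,.8,-.2,2.1,1.7,1.1,1.8]),.005)
    if e>1e-3: continue
    m=q0+(qa-q0)*rng.uniform(.2,.8)+rng.normal(0,1,7)*[.5,.3,.5,.3,.7,.3,.8];m=np.clip(m,lo+.1,hi-.1)
    ps=fk(m)[0]
    if ps[2]<.25: continue
    n1=int(np.ceil(max(np.abs(m-q0)/[.12,.12,.12,.12,.12,.12,.13]))) ;n2=int(np.ceil(max(np.abs(qa-m)/.12)))
    if n1+n2>38: continue
    Q=[q0+(m-q0)*t for t in np.linspace(0,1,n1+1)]+[m+(qa-m)*t for t in np.linspace(0,1,n2+1)[1:]]
    r=rows_from(Q)
    if np.linalg.norm(r[:,3:],axis=1).max()>.149 or np.linalg.norm(r[:,:3],axis=1).max()>.048: continue
    S=sim(q0,r);P=np.array([fk(q)[0] for q in S])
    if P[:,2].min()<.2 or np.linalg.norm(P[-1]-fk(qa)[0])>.01: continue
    mg=np.minimum(S-lo,hi-S)[:,1:].min();d=np.abs(np.diff(S,axis=0)).max()
    if d>.17 or mg<.1: continue
    best.append((abs(S[-1][2])+.01*len(r),az,mg,S[-1].round(2).tolist(),r,m))
best.sort(key=lambda b:b[0]);print(len(best))
for b in best[:5]: print([np.round(x,2).tolist() for x in b[:4]],len(b[4]),b[5].round(2))
import pickle;pickle.dump(best[:5],open('best.pkl','wb'))
E
python3 a.py
```

```text
t 4.15 q [1.119, 0.578, -0.683, 1.395, 0.382, 1.283, -0.366] tcp [0.4539, -0.4497, 0.32] F [-0.2 -0.7  0.2] w 0.0945 gf 0.0
0
```

```bash
sed -i 's/az=rng.uniform(-35,-5);p=35;Rg=rot(az,p)/ro=rng.choice([0,180]);az=rng.uniform(-35,25);p=40;Rg=rot(az,p)*roll(ro)/; s/np.array(\[-.65,.8,-.2,2.1,1.7,1.1,1.8\])/np.array([-.5,.8,-.3,2.1,1.7,1.1,1.8 if ro==0 else -1.3])/; s/>38/>60/; s/\.12\]*)))/.1)))/; s/,az,mg/,az+1000*(ro>0),mg/' a.py; sed -i 's#^    n1=.*#    n1=int(np.ceil(np.abs(m-q0).max()/.09));n2=int(np.ceil(np.abs(qa-m).max()/.09))#' a.py; python3 a.py
```

```text
t 4.15 q [1.119, 0.578, -0.683, 1.395, 0.382, 1.283, -0.366] tcp [0.4539, -0.4497, 0.32] F [-0.2 -0.7  0.2] w 0.0945 gf 0.0
118
[0.82, -21.75, 0.41, [-0.8, 0.59, -0.29, 2.06, 1.39, 1.04, 2.19]] 53 [ 0.65  0.89 -0.55  1.81  2.53  0.98 -0.42]
[0.9, 993.17, 0.19, [-0.56, 0.54, -0.51, 2.28, 1.74, 1.0, -1.03]] 39 [-0.09  0.52 -1.15  2.13  1.36  0.88 -2.43]
[0.96, 982.39, 0.35, [-0.51, 0.64, -0.69, 2.12, 1.53, 1.24, -0.98]] 27 [ 0.62  0.77 -1.15  1.8   1.42  1.25 -1.41]
[0.98, 968.28, 0.42, [-0.54, 0.75, -0.75, 1.89, 1.37, 1.46, -0.97]] 23 [ 0.96  0.51 -0.66  1.6   0.36  1.1  -0.03]
[0.99, 971.66, 0.24, [-0.52, 0.73, -0.76, 1.94, 1.4, 1.42, -0.97]] 23 [ 0.24  0.25 -0.35  1.73  0.46  0.75  0.22]
```

Run:
```python
from kin import *
import pickle
b=pickle.load(open('best.pkl','rb'))[0];r=b[4];q0=get_state()['q'];S=sim(q0,r)
print(np.array([fk(q)[0] for q in S[::6]]).round(2).tolist(),np.abs(np.diff(S,axis=0)).max(),np.linalg.norm(r[:,3:],axis=1).max());show(r);print(b[1])
```

```text
[[0.45, -0.45, 0.32], [0.44, -0.56, 0.28], [0.53, -0.62, 0.28], [0.68, -0.59, 0.29], [0.83, -0.44, 0.26], [0.86, -0.25, 0.25], [0.83, -0.07, 0.24], [0.76, 0.09, 0.24], [0.66, 0.22, 0.23]] 0.10451200348101253 0.10640488710580921
[[-0.018, 0.008, 0.013, -0.015, -0.077, -0.046], [-0.016, 0.009, 0.012, -0.016, -0.076, -0.049], [-0.015, 0.009, 0.011, -0.019, -0.074, -0.052], [-0.013, 0.01, 0.01, -0.021, -0.072, -0.055], [-0.012, 0.01, 0.009, -0.023, -0.07, -0.058], [-0.01, 0.012, 0.008, -0.025, -0.068, -0.06], [-0.009, 0.013, 0.007, -0.028, -0.067, -0.063], [-0.007, 0.015, 0.006, -0.031, -0.065, -0.064], [-0.007, 0.015, 0.004, -0.033, -0.063, -0.066], [-0.006, 0.018, 0.004, -0.036, -0.061, -0.067]]
[[-0.005, 0.018, 0.002, -0.038, -0.059, -0.069], [-0.004, 0.021, 0.001, -0.041, -0.058, -0.069], [-0.004, 0.021, -0.0, -0.044, -0.056, -0.07], [-0.003, 0.024, -0.001, -0.047, -0.054, -0.071], [-0.003, 0.025, -0.002, -0.049, -0.053, -0.071], [-0.004, 0.027, -0.003, -0.052, -0.052, -0.071], [-0.003, 0.029, -0.003, -0.055, -0.051, -0.071], [-0.003, 0.031, -0.004, -0.057, -0.049, -0.07], [-0.004, 0
[... 993 characters left out ...]
 -0.098], [-0.02, 0.009, -0.019, -0.011, -0.013, -0.098]]
[[-0.019, 0.008, -0.019, -0.009, -0.013, -0.099], [-0.019, 0.006, -0.019, -0.009, -0.013, -0.099], [-0.019, 0.006, -0.02, -0.007, -0.013, -0.1], [-0.019, 0.004, -0.019, -0.006, -0.013, -0.1], [-0.019, 0.004, -0.02, -0.004, -0.014, -0.101], [-0.018, 0.003, -0.019, -0.004, -0.013, -0.101], [-0.018, 0.002, -0.02, -0.003, -0.013, -0.102], [-0.017, 0.001, -0.019, -0.001, -0.013, -0.102], [-0.018, 0.001, -0.02, -0.001, -0.013, -0.103], [-0.016, 0.0, -0.019, 0.0, -0.012, -0.103]]
[[-0.017, -0.0, -0.019, 0.001, -0.011, -0.104], [-0.017, -0.001, -0.019, 0.002, -0.011, -0.104], [-0.016, -0.002, -0.019, 0.002, -0.011, -0.104]]
-21.74584065433745
```

```bash
nproc; sed -i 's/if P\[:,2\].min()<.2 or/if P[:,2].min()<.21 or P[:,0].max()>.72 or P[:,1].min()<-.5 or/; s/default_rng(0)/default_rng(int(__import__("sys").argv[1]))/; s/best.pkl/best%s.pkl/; s/open(\(.*\),.wb.)/open(\1%__import__("sys").argv[1],"wb")/' a.py; for i in 1 2 3 4; do (timeout 400 python3 a.py $i > o$i.txt 2>&1)& done; wait; tail -n 6 o?.txt
```

```text
4
==> o1.txt <==
this script no longer has the robot
Exception ignored in: <_io.TextIOWrapper mode='rw' encoding='UTF-8'>
Traceback (most recent call last):
BrokenPipeError: [Errno 32] Broken pipe

==> o2.txt <==
this script no longer has the robot
Exception ignored in: <_io.TextIOWrapper mode='rw' encoding='UTF-8'>
Traceback (most recent call last):
BrokenPipeError: [Errno 32] Broken pipe

==> o3.txt <==
84
[0.94, 969.0, 0.57, [-0.59, 0.72, -0.66, 1.9, 1.35, 1.39, -0.96]] 28 [ 1.11  0.78 -1.01  1.29  0.74  1.29 -1.05]
[1.01, 999.57, 0.11, [-0.39, 0.54, -0.66, 2.36, 1.89, 1.01, -1.02]] 35 [-0.58  0.58 -0.03  1.56  0.56  1.18 -1.67]
[1.01, 982.52, 0.35, [-0.48, 0.66, -0.75, 2.12, 1.54, 1.28, -0.98]] 26 [ 1.13  0.86 -1.15  1.24  0.61  1.56 -0.67]
[1.02, 977.64, 0.42, [-0.47, 0.71, -0.81, 2.05, 1.48, 1.38, -0.98]] 21 [ 0.01  0.65 -0.82  1.91  1.19  1.51 -1.3 ]
[1.02, 992.87, 0.2, [-0.44, 0.58, -0.69, 2.27, 1.73, 1.11, -1.0]] 33 [ 0.97  0.34 -0.86  1.74  0.95  0.67 -1.64]

==> o4.txt <==
this script no longer has the robot
Exception ignored in: <_io.TextIOWrapper mode='rw' encoding='UTF-8'>
Traceback (most recent call last):
BrokenPipeError: [Errno 32] Broken pipe
```

Run:
```python
from kin import *
import pickle
b=pickle.load(open('best3.pkl','rb'))[0];r=b[4];q0=get_state()['q']
B=np.array([.634,.256,.056]);az=b[1]-1000
S=sim(q0,r);print(np.array([fk(q)[0] for q in S[::6]]).round(2).tolist(),az);show(r)
def cart(q,P,Rt,n):
    g,r=gfk(q);w=(r.inv()*Rt).as_rotvec();Q=[];p,rr=fk(q);rows=[]
    for i in range(1,n+1):
        rn=r*R.from_rotvec(w*i/n);pn=g+(P-g)*i/n-rn.apply(OFF);rows.append(np.concatenate([rr.inv().apply(pn-p),(rr.inv()*rn).as_rotvec()]));p,rr=pn,rn
    S=sim(q,rows);e=np.linalg.norm(gfk(S[-1])[0]-P);print(S[-1].round(2).tolist(),'err',round(e,4),'margin',np.minimum(S-lo,hi-S).min().round(2),'dq',np.abs(np.diff(S,axis=0)).max().round(2));return S[-1]
Rg=rot(az,40)*roll(180);z=Rg.as_matrix()[:,2]
q=S[-1];q=cart(q,B-.1*z,Rg,8);qg=cart(q,B,Rg,10)
for saz in (-31,-50,-65):
    print(saz);q=cart(qg,B+[-.02,0,.2],Rg,10);q=cart(q,np.array([.58,.08,.38]),rot(saz,5)*roll(180),15);q1=cart(q,np.array([.58,.08,.38]),rot(saz,5)*roll(90),12);q1=cart(q1,np.array([.58,.08,.38]),rot(saz,5),12)
    q=cart(q1,np.array([.58,.08,.38]),rot(saz,5)*roll(90),12);q=cart(q,np.array([.58,.08,.38]),rot(saz,5)*roll(180),12)
    for paz in(-60,-75):
        q2=cart(q,np.array([.635,-.152,.2]),rot(paz,40)*roll(180),15);q2=cart(q2,np.array([.635,-.152,.062]),rot(paz,40)*roll(180),15)
```

```text
[[0.45, -0.45, 0.32], [0.54, -0.46, 0.29], [0.64, -0.3, 0.25], [0.67, -0.06, 0.22], [0.63, 0.16, 0.22]] -31.000016065702766
[[0.008, 0.011, 0.005, -0.01, -0.006, 0.044], [0.01, 0.01, 0.006, -0.013, -0.003, 0.045], [0.01, 0.01, 0.004, -0.013, -0.0, 0.046], [0.011, 0.01, 0.005, -0.015, 0.003, 0.049], [0.011, 0.009, 0.004, -0.016, 0.005, 0.05], [0.013, 0.009, 0.004, -0.015, 0.009, 0.052], [0.013, 0.008, 0.004, -0.016, 0.011, 0.054], [0.013, 0.007, 0.004, -0.014, 0.014, 0.056], [0.035, -0.03, 0.009, -0.012, -0.037, -0.107], [0.035, -0.028, 0.007, -0.015, -0.036, -0.107]]
[[0.037, -0.026, 0.003, -0.019, -0.034, -0.107], [0.036, -0.023, 0.001, -0.022, -0.033, -0.108], [0.037, -0.021, -0.002, -0.025, -0.031, -0.107], [0.038, -0.018, -0.005, -0.029, -0.031, -0.106], [0.037, -0.016, -0.007, -0.032, -0.031, -0.106], [0.036, -0.013, -0.009, -0.035, -0.029, -0.106], [0.036, -0.01, -0.012, -0.038, -0.029, -0.104], [0.036, -0.008, -0.013, -0.041, -0.029, -0.103], [0.035, -0.005, -0.016, -0.044, -0.028, -0.103], [0.033, -0.002, -0.017, -0.046, -0.029, -0.1]]
[[0.033, -0.0, -0.02, -0.049, -0.029, -0
[... 1962 characters left out ...]
, 1.41, 1.29, -0.84] err 0.0 margin 0.56 dq 0.04
[-0.6, 0.79, -0.32, 1.82, 1.29, 1.88, -1.12] err 0.0 margin 0.1 dq 0.05
[-0.53, 0.81, -0.44, 1.82, 1.33, 1.96, 0.44] err 0.0 margin 0.02 dq 0.13
[-0.5, 0.82, -0.49, 1.82, 1.34, 1.98, 2.0] err 0.004 margin 0.0 dq 0.13
[-0.57, 0.8, -0.37, 1.82, 1.31, 1.91, 0.45] err 0.0 margin 0.0 dq 0.13
[-0.65, 0.78, -0.24, 1.82, 1.27, 1.83, -1.1] err 0.0 margin 0.07 dq 0.13
[-0.02, 0.68, -0.3, 2.04, 1.54, 1.01, -1.0] err 0.0 margin 0.15 dq 0.06
[-0.04, 0.95, -0.27, 2.06, 1.76, 1.05, -1.32] err 0.0 margin 0.41 dq 0.02
[-0.05, 0.74, -0.3, 1.85, 1.28, 1.17, -0.95] err 0.0 margin 0.15 dq 0.05
[-0.08, 0.97, -0.25, 1.87, 1.43, 1.1, -1.21] err 0.0 margin 0.6 dq 0.02
```

Emit:
jog_arm(series=[[0.008, 0.011, 0.005, -0.01, -0.006, 0.044, 1], [0.01, 0.01, 0.006, -0.013, -0.003, 0.045, 1], [0.01, 0.01, 0.004, -0.013, 0, 0.046, 1], [0.011, 0.01, 0.005, -0.015, 0.003, 0.049, 1], [0.011, 0.009, 0.004, -0.016, 0.005, 0.05, 1], [0.013, 0.009, 0.004, -0.015, 0.009, 0.052, 1], [0.013, 0.008, 0.004, -0.016, 0.011, 0.054, 1], [0.013, 0.007, 0.004, -0.014, 0.014, 0.056, 1], [0.035, -0.03, 0.009, -0.012, -0.037, -0.107, 1], [0.035, -0.028, 0.007, -0.015, -0.036, -0.107, 1]])

```text
time: 5.15
eef_pos: [0.6106, -0.3801, 0.2666]
ee_rot: [2.84, 0.886, -0.003]
ft_force: [0.1, 0.6, -0.2]
grip_width: 0.0937
gripper_force: 0.0
```

Emit:
jog_arm(series=[[0.037, -0.026, 0.003, -0.019, -0.034, -0.107, 1], [0.036, -0.023, 0.001, -0.022, -0.033, -0.108, 1], [0.037, -0.021, -0.002, -0.025, -0.031, -0.107, 1], [0.038, -0.018, -0.005, -0.029, -0.031, -0.106, 1], [0.037, -0.016, -0.007, -0.032, -0.031, -0.106, 1], [0.036, -0.013, -0.009, -0.035, -0.029, -0.106, 1], [0.036, -0.01, -0.012, -0.038, -0.029, -0.104, 1], [0.036, -0.008, -0.013, -0.041, -0.029, -0.103, 1], [0.035, -0.005, -0.016, -0.044, -0.028, -0.103, 1], [0.033, -0.002, -0.017, -0.046, -0.029, -0.1, 1]])

```text
time: 6.15
eef_pos: [0.6619, 0.0191, 0.2159]
ee_rot: [1.728, 1.948, -0.323]
ft_force: [0.8, 0.3, 0.3]
grip_width: 0.094
gripper_force: 0.0
```

Emit:
jog_arm(series=[[0.033, 0, -0.02, -0.049, -0.029, -0.1, 1], [0.031, 0.002, -0.021, -0.052, -0.029, -0.098, 1], [0.03, 0.004, -0.022, -0.054, -0.029, -0.097, 1], [0.029, 0.007, -0.024, -0.056, -0.03, -0.095, 1], [0.026, 0.009, -0.025, -0.058, -0.031, -0.093, 1], [0.025, 0.011, -0.026, -0.06, -0.032, -0.092, 1], [0.023, 0.013, -0.027, -0.061, -0.032, -0.09, 1], [0.022, 0.015, -0.027, -0.063, -0.033, -0.088, 1], [0, 0, 0, 0, 0, 0, 1], [0, 0, 0, 0, 0, 0, 1]])

```text
time: 7.15
eef_pos: [0.5617, 0.3006, 0.2269]
ee_rot: [0.611, 2.201, -0.286]
ft_force: [0.2, 0.1, 0.2]
grip_width: 0.0938
gripper_force: 0.0
```

```bash
cat >> kin.py <<'E'
def cart(q,P,Rt,n,quiet=0,start=None):
    "straight line + slerp of grasp point from the pose of q; prints rounded rows, checks by sim"
    p,rr=fk(q);r=rr;g=p+r.apply(OFF);w=(r.inv()*Rt).as_rotvec();rows=[]
    for i in range(1,n+1):
        rn=r*R.from_rotvec(w*i/n);pn=g+(P-g)*i/n-rn.apply(OFF)
        d=np.concatenate([rr.inv().apply(pn-p),(rr.inv()*rn).as_rotvec()]).round(3);rows.append(d)
        p=p+rr.apply(d[:3]);rr=rr*R.from_rotvec(d[3:])
    S=sim(q,rows);print('q',S[-1].round(2).tolist(),'err',round(np.linalg.norm(gfk(S[-1])[0]-P)*1e3,1),'mm margin',np.minimum(S-lo,hi-S).min().round(2),'dq',np.abs(np.diff(S,axis=0)).max().round(2),'turn',np.linalg.norm(rows,axis=1).max().round(3))
    if not quiet: show(rows)
    return S[-1]
E
python3 - <<'E'
from kin import *
s,r=rec();print(gfk(s['q'])[0],r.as_matrix().round(3).tolist())
c=get_calibration('wrist');im=camera('wrist')[:,:,::-1];cv2.imwrite('pics/w2.png',im)
print(proj('wrist',[.634,.256,.121],c),proj('wrist',[.634,.256,.006],c))
B=np.array([.634,.256,.056]);Rg=rot(-31,40)*roll(180);z=Rg.as_matrix()[:,2]
q=cart(s['q'],B-.1*z,Rg,10)
q=cart(q,B,Rg,10)
E
```

```text
t 7.15 q [-0.588, 0.724, -0.664, 1.895, 1.347, 1.39, -0.96] tcp [0.5617, 0.3006, 0.2269] F [0.2 0.1 0.2] w 0.0938 gf 0.0
[0.54923276 0.30807746 0.23917399] [[-0.55, 0.516, 0.657], [0.331, 0.857, -0.395], [-0.767, -0.0, -0.642]]
[318.05871858 202.73636601] [318.23393523 110.95843388]
q [-0.59, 0.92, -0.59, 1.94, 1.52, 1.33, -1.16] err 0.4 mm margin 0.53 dq 0.02 turn 0.013
[[0.008, -0.0, 0.009, -0.0, 0.0, -0.0], [0.007, -0.0, 0.01, -0.0, 0.0, -0.0], [0.008, -0.0, 0.009, -0.0, 0.0, -0.0], [0.008, -0.0, 0.01, -0.0, 0.0, -0.0], [0.007, -0.0, 0.009, -0.0, 0.0, -0.0], [0.008, -0.001, 0.009, -0.0, 0.001, -0.0], [0.008, 0.0, 0.01, -0.001, -0.0, -0.0], [0.007, 0.0, 0.009, 0.0, -0.0, -0.0], [0.008, 0.0, 0.01, 0.0, -0.0, -0.0], [0.007, 0.0, 0.009, 0.0, -0.0, -0.0]]
q [-0.5, 1.03, -0.52, 1.89, 1.68, 1.26, -1.17] err 0.4 mm margin 0.53 dq 0.02 turn 0.01
[[0.0, 0.0, 0.01, 0.0, -0.0, -0.0], [0.0, 0.0, 0.01, 0.0, -0.0, -0.0], [0.0, 0.0, 0.01, 0.0, -0.0, -0.0], [0.0, 0.0, 0.01, 0.0, -0.0, -0.0], [0.0, 0.0, 0.01, 0.0, -0.0, -0.0], [0.0, 0.0, 0.01, 0.0, -0.0, -0.0], [0.0, 0.0, 0.01, 0.0, -0.0, -0.0], [0.0, 0.0, 0.01, 0.0, -0.0, -0.0], [0.0, 0.0, 0.01, 0.0, -0.0, -0.0], [0.0, 0.0, 0.01, 0.0, -0.0, -0.0]]
```

View pics/w2.png

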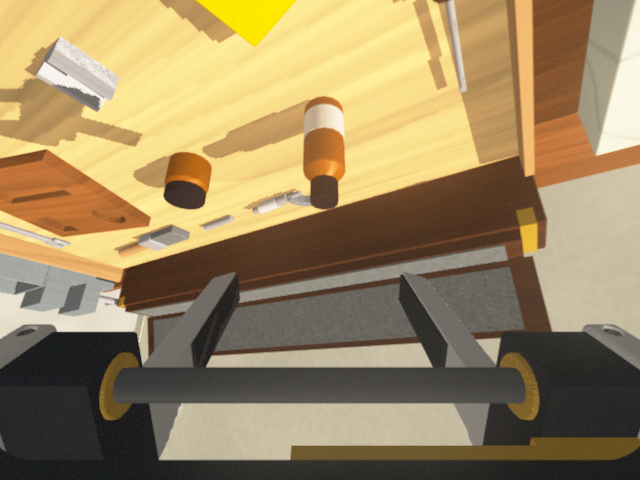

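The wrist view (upside down) shows the bottle with its base at (323,106) and cap at (324,197). That is about 5 px, or 5 mm, along +tool y from where I predicted it, with nothing in the way. I'll include the correction.

Emit:
jog_arm(series=[[0.008, 0, 0.009, 0, 0, 0, 1], [0.007, 0.001, 0.01, 0, 0, 0, 1], [0.008, 0, 0.009, 0, 0, 0, 1], [0.008, 0.001, 0.01, 0, 0, 0, 1], [0.007, 0, 0.009, 0, 0, 0, 1], [0.008, 0.001, 0.009, 0, 0, 0, 1], [0.008, 0, 0.01, 0, 0, 0, 1], [0.007, 0.001, 0.009, 0, 0, 0, 1], [0.008, 0, 0.01, 0, 0, 0, 1], [0.007, 0.001, 0.009, 0, 0, 0, 1]])

```text
time: 8.2
eef_pos: [0.5851, 0.2918, 0.1075]
ee_rot: [0.614, 2.2, -0.286]
ft_force: [-0.2, 0.4, -0.3]
grip_width: 0.0945
gripper_force: 0.0
```

Emit:
jog_arm(series=[[0, 0, 0.01, 0, 0, 0, 1], [0, 0, 0.01, 0, 0, 0, 1], [0, 0, 0.01, 0, 0, 0, 1], [0, 0, 0.01, 0, 0, 0, 1], [0, 0, 0.01, 0, 0, 0, 1], [0, 0, 0.01, 0, 0, 0, 1], [0, 0, 0.01, 0, 0, 0, 1], [0, 0, 0.01, 0, 0, 0, 1], [0, 0, 0.01, 0, 0, 0, 1], [0, 0, 0.01, 0, 0, 0, 1]])

```text
time: 9.2
eef_pos: [0.6512, 0.2521, 0.0439]
ee_rot: [0.614, 2.2, -0.286]
ft_force: [-1.1, 0.1, 0.2]
grip_width: 0.0938
gripper_force: 0.0
```

Run:
```python
from kin import *
s,r=rec();print(gfk(s['q'])[0])
cv2.imwrite('pics/s2.png',cv2.resize(camera('scene')[120:320,300:520,::-1],(660,600)))
```

```text
t 9.2 q [-0.505, 1.033, -0.519, 1.876, 1.672, 1.261, -1.162] tcp [0.6512, 0.2521, 0.0439] F [-1.1  0.1  0.2] w 0.0938 gf 0.0
[0.63870726 0.25964631 0.05617611]
```

View pics/s2.png

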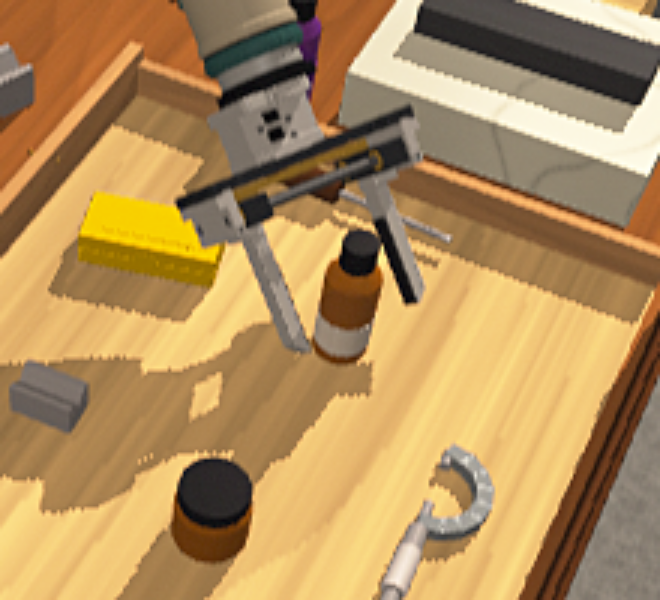

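The fingers straddle the bottle at crop (345,300), clear of the case and the jar. Closing now.

Emit:
jog_arm(series=[[0, 0, 0, 0, 0, 0, 0], [0, 0, 0, 0, 0, 0, 0], [0, 0, 0, 0, 0, 0, 0], [0, 0, 0, 0, 0, 0, 0], [0, 0, 0, 0, 0, 0, 0], [0, 0, 0, 0, 0, 0, 0], [0, 0, 0, 0, 0, 0, 0], [0, 0, 0, 0, 0, 0, 0], [0, 0, 0, 0, 0, 0, 0], [0, 0, 0, 0, 0, 0, 0]], newtons=30)

```text
time: 10.25
eef_pos: [0.6507, 0.2526, 0.0445]
ee_rot: [0.614, 2.2, -0.285]
ft_force: [0.3, 0.9, -0.2]
grip_width: 0.0413
gripper_force: 30.0
```

Run:
```python
from kin import *
s,r=rec();g=gfk(s['q'])[0];print(g)
q=cart(s['q'],g+[-.03,0,.2],rot(-31,40)*roll(180),10)
P=np.array([.58,.08,.38])
q=cart(q,P,rot(-50,5)*roll(180),20)
q1=cart(q,P,rot(-50,5)*roll(90),15);q1=cart(q1,P,rot(-50,5),15)
```

```text
t 10.25 q [-0.506, 1.032, -0.52, 1.877, 1.671, 1.262, -1.161] tcp [0.6507, 0.2526, 0.0445] F [ 0.3  0.9 -0.2] w 0.0413 gf 29.99435618519783
[0.63822946 0.26010607 0.05680698]
q [-0.47, 0.69, -0.63, 1.88, 1.4, 1.3, -0.85] err 0.5 mm margin 0.56 dq 0.04 turn 0.021
[[-0.014, -0.002, -0.015, -0.0, 0.0, -0.0], [-0.013, -0.001, -0.015, -0.0, 0.0, -0.0], [-0.014, -0.002, -0.014, -0.0, 0.0, -0.001], [-0.014, -0.001, -0.015, -0.0, 0.0, 0.0], [-0.013, -0.002, -0.015, -0.001, 0.001, -0.0], [-0.014, -0.001, -0.015, 0.0, -0.0, -0.0], [-0.014, -0.002, -0.015, 0.0, -0.0, -0.001], [-0.013, -0.001, -0.015, 0.0, -0.0, 0.0], [-0.014, -0.002, -0.014, -0.0, 0.0, -0.0], [-0.014, -0.001, -0.015, -0.0, 0.0, -0.0]]
q [-0.6, 0.72, -0.37, 2.07, 1.46, 1.78, -1.22] err 0.7 mm margin 0.2 dq 0.03 turn 0.038
[[-0.007, -0.009, -0.001, 0.016, -0.03, 0.006], [-0.008, -0.008, -0.001, 0.015, -0.03, 0.007], [-0.008, -0.009, -0.001, 0.016, -0.031, 0.006], [-0.007, -0.009, -0.0, 0.015, -0.03, 0.007], [-0.008, -0.008, -0.0, 0.016, -0.03, 0.006], [-0.008, -0.009, 0.0, 0.015, -0.031, 0.007], [-0.008, -0.009, 0.001, 0.016, -0.
[... 1200 characters left out ...]
.0, -0.0, -0.104], [-0.0, 0.001, 0.0, 0.0, -0.0, -0.105]]
q [-0.56, 0.73, -0.43, 2.07, 1.47, 1.82, 1.92] err 0.6 mm margin 0.16 dq 0.1 turn 0.105
[[-0.0, -0.0, 0.0, 0.0, -0.0, -0.105], [-0.0, -0.0, 0.0, 0.0, -0.0, -0.104], [-0.0, -0.0, 0.0, 0.0, -0.0, -0.105], [0.0, -0.0, 0.0, 0.0, -0.0, -0.105], [0.0, -0.0, 0.0, 0.0, -0.0, -0.105], [0.0, -0.0, 0.0, 0.0, -0.0, -0.104], [0.0, -0.0, 0.0, 0.0, -0.0, -0.105], [0.0, -0.0, 0.0, 0.0, -0.0, -0.105], [0.0, -0.0, 0.0, 0.0, -0.0, -0.105], [0.0, -0.0, 0.0, 0.0, -0.0, -0.104]]
[[0.0, -0.0, 0.0, 0.0, 0.0, -0.105], [0.0, -0.0, 0.0, 0.0, 0.0, -0.105], [0.0, -0.0, 0.0, 0.0, 0.0, -0.104], [0.0, -0.0, 0.0, 0.0, 0.0, -0.105], [0.0, -0.0, 0.0, 0.0, 0.0, -0.105]]
```

Run:
```python
from kin import *
s,r=rec();qg=s['q'];b=r.inv().apply([0,0,1.]);print('axis in tool',b.round(3))
q1=np.array([-.56,.73,-.43,2.07,1.47,1.82,1.92])
rng=np.random.default_rng(0);best=[]
def f(q):
    p,r=gfk(q);d=r.apply(b);cap=p+d*.06
    return np.concatenate([5*(d-[0,0,-1]),[10*min(0,p[2]-.33),10*min(0,.75-p[0]),10*min(0,p[0]-.35),10*min(0,.4-abs(p[1]))],.03*(q-q1)])
for k in range(40):
    x0=np.clip(q1+rng.normal(0,.5,7),lo+.1,hi-.1)
    o=least_squares(f,x0,bounds=(lo+.06,hi-.06));p,r=gfk(o.x);best.append((o.cost,np.degrees(np.arccos(-r.apply(b)[2])),o.x,p,r.as_matrix()[:,2]))
best.sort(key=lambda t:t[0])
for t in best[:40:6]: print(round(t[0],4),t[1].round(1),t[2].round(2).tolist(),t[3].round(2),t[4].round(2),fk(t[2])[1].as_rotvec().round(2))
q=best[0][2];np.save('qinv.npy',q)
```

```text
t 10.25 q [-0.506, 1.032, -0.52, 1.877, 1.671, 1.262, -1.161] tcp [0.6507, 0.2526, 0.0445] F [ 0.3  0.9 -0.2] w 0.0413 gf 29.99435618519783
axis in tool [-0.767  0.001 -0.642]
0.0004 0.0 [-0.56, 0.87, 0.38, 1.95, 1.81, 1.92, 1.92] [ 0.64 -0.1   0.59] [ 0.31 -0.7   0.64] [ 0.86 -0.56  1.85]
0.0004 0.0 [-0.56, 0.87, 0.38, 1.95, 1.81, 1.92, 1.92] [ 0.64 -0.1   0.59] [ 0.31 -0.7   0.64] [ 0.86 -0.56  1.85]
0.0004 0.0 [-0.56, 0.87, 0.38, 1.95, 1.81, 1.92, 1.92] [ 0.64 -0.1   0.59] [ 0.31 -0.7   0.64] [ 0.86 -0.56  1.85]
0.0004 0.0 [-0.56, 0.87, 0.38, 1.95, 1.81, 1.92, 1.92] [ 0.64 -0.1   0.59] [ 0.31 -0.7   0.64] [ 0.86 -0.56  1.85]
0.0004 0.0 [-0.56, 0.87, 0.38, 1.95, 1.81, 1.92, 1.92] [ 0.64 -0.1   0.59] [ 0.31 -0.7   0.64] [ 0.86 -0.56  1.85]
0.0004 0.0 [-0.56, 0.87, 0.38, 1.95, 1.81, 1.92, 1.92] [ 0.64 -0.1   0.59] [ 0.31 -0.7   0.64] [ 0.86 -0.56  1.85]
0.0004 0.0 [-0.56, 0.87, 0.38, 1.95, 1.81, 1.92, 1.92] [ 0.64 -0.1   0.59] [ 0.31 -0.7   0.64] [ 0.86 -0.56  1.85]
```

Run:
```python
from kin import *
s,r=rec();qg=s['q'];b=r.inv().apply([0,0,1.]);g=gfk(qg)[0];qi=np.load('qinv.npy')
q=cart(qg,g+[-.03,0,.2],r,10)
for n in (30,):
    Q=[q+(qi-q)*t for t in np.linspace(0,1,n+1)]
    rows=rows_from(Q);S=sim(q,rows);
    T=[np.degrees(np.arccos(-fk(x)[1].apply(b)[2])).round() for x in S]
    print(S[-1].round(2).tolist(),'margin',np.minimum(S-lo,hi-S).min().round(2),np.abs(np.diff(S,axis=0)).max().round(3),'pos',np.array([gfk(x)[0] for x in S[::5]]).round(2).tolist(),T[::5],np.linalg.norm(rows[:,3:],axis=1).max().round(3))
    show(rows)
```

```text
t 10.25 q [-0.506, 1.032, -0.52, 1.877, 1.671, 1.262, -1.161] tcp [0.6507, 0.2526, 0.0445] F [ 0.3  0.9 -0.2] w 0.0413 gf 29.99435618519783
q [-0.47, 0.69, -0.63, 1.88, 1.4, 1.3, -0.85] err 0.4 mm margin 0.56 dq 0.04 turn 0.021
[[-0.014, -0.002, -0.015, 0.0, 0.0, 0.0], [-0.013, -0.001, -0.015, -0.0, -0.0, 0.0], [-0.014, -0.002, -0.014, -0.0, -0.0, 0.0], [-0.014, -0.001, -0.015, -0.0, -0.0, 0.0], [-0.013, -0.002, -0.015, -0.0, -0.0, 0.0], [-0.014, -0.001, -0.015, -0.0, -0.0, 0.0], [-0.014, -0.002, -0.015, -0.0, -0.0, 0.0], [-0.014, -0.001, -0.014, -0.0, -0.0, 0.0], [-0.013, -0.002, -0.015, -0.0, -0.0, 0.0], [-0.014, -0.001, -0.015, -0.0, -0.0, 0.0]]
[-0.48, 0.85, 0.26, 1.94, 1.85, 1.98, 1.94] margin 0.0 0.096 pos [[0.61, 0.26, 0.26], [0.65, 0.16, 0.28], [0.67, 0.07, 0.32], [0.68, -0.0, 0.38], [0.68, -0.06, 0.44], [0.67, -0.09, 0.52], [0.65, -0.11, 0.58]] [np.float64(180.0), np.float64(150.0), np.float64(119.0), np.float64(88.0), np.float64(57.0), np.float64(27.0), np.float64(1.0)] 0.116
[[-0.015, -0.013, 0.012, 0.034, -0.037, -0.096], [-0.014, -0.014, 0.012, 0.038, -0.035, -0.097], [-
[... 571 characters left out ...]
01, 0.047, 0.019, -0.101], [0.008, -0.013, 0.01, 0.045, 0.024, -0.102], [0.01, -0.012, 0.01, 0.042, 0.027, -0.102], [0.01, -0.012, 0.009, 0.041, 0.03, -0.102], [0.012, -0.01, 0.01, 0.037, 0.034, -0.102], [0.012, -0.009, 0.009, 0.035, 0.037, -0.103]]
[[0.012, -0.007, 0.009, 0.031, 0.04, -0.103], [0.014, -0.007, 0.009, 0.027, 0.042, -0.102], [0.013, -0.005, 0.008, 0.024, 0.044, -0.103], [0.014, -0.004, 0.009, 0.021, 0.047, -0.104], [0.014, -0.003, 0.008, 0.016, 0.047, -0.103], [0.014, -0.001, 0.008, 0.012, 0.049, -0.103], [0.014, -0.0, 0.008, 0.008, 0.05, -0.103], [0.014, 0.001, 0.007, 0.004, 0.05, -0.104], [0.014, 0.002, 0.008, 0.0, 0.051, -0.103], [0.013, 0.003, 0.007, -0.004, 0.05, -0.103]]
```

Emit:
jog_arm(series=[[-0.014, -0.002, -0.015, 0, 0, 0, 0], [-0.013, -0.001, -0.015, 0, 0, 0, 0], [-0.014, -0.002, -0.014, 0, 0, 0, 0], [-0.014, -0.001, -0.015, 0, 0, 0, 0], [-0.013, -0.002, -0.015, 0, 0, 0, 0], [-0.014, -0.001, -0.015, 0, 0, 0, 0], [-0.014, -0.002, -0.015, 0, 0, 0, 0], [-0.013, -0.001, -0.015, 0, 0, 0, 0], [-0.014, -0.002, -0.014, 0, 0, 0, 0], [-0.014, -0.001, -0.015, 0, 0, 0, 0]], newtons=35)

```text
time: 11.25
eef_pos: [0.6202, 0.2521, 0.2445]
ee_rot: [0.614, 2.202, -0.287]
ft_force: [0.2, 0.4, -1.3]
grip_width: 0.0415
gripper_force: 35.0
```

Emit:
jog_arm(series=[[-0.015, -0.013, 0.012, 0.034, -0.037, -0.096, 0], [-0.014, -0.014, 0.012, 0.038, -0.035, -0.097, 0], [-0.011, -0.015, 0.013, 0.04, -0.03, -0.097, 0], [-0.011, -0.016, 0.012, 0.043, -0.027, -0.097, 0], [-0.008, -0.017, 0.011, 0.046, -0.023, -0.098, 0], [-0.007, -0.017, 0.012, 0.047, -0.019, -0.098, 0], [-0.005, -0.017, 0.012, 0.049, -0.015, -0.099, 0], [-0.003, -0.017, 0.011, 0.049, -0.01, -0.099, 0], [-0.001, -0.018, 0.012, 0.051, -0.006, -0.099, 0], [0, -0.017, 0.011, 0.051, -0.002, -0.1, 0]])

```text
time: 12.25
eef_pos: [0.6857, 0.0573, 0.3157]
ee_rot: [-0.29, 2.061, -1.332]
ft_force: [-0.4, -1.2, -1.3]
grip_width: 0.0412
gripper_force: 35.0
```

Emit:
jog_arm(series=[[0.002, -0.017, 0.011, 0.05, 0.003, -0.1, 0], [0.003, -0.016, 0.011, 0.05, 0.007, -0.101, 0], [0.005, -0.016, 0.01, 0.05, 0.011, -0.101, 0], [0.006, -0.015, 0.011, 0.048, 0.016, -0.101, 0], [0.008, -0.014, 0.01, 0.047, 0.019, -0.101, 0], [0.008, -0.013, 0.01, 0.045, 0.024, -0.102, 0], [0.01, -0.012, 0.01, 0.042, 0.027, -0.102, 0], [0.01, -0.012, 0.009, 0.041, 0.03, -0.102, 0], [0.012, -0.01, 0.01, 0.037, 0.034, -0.102, 0], [0.012, -0.009, 0.009, 0.035, 0.037, -0.103, 0]])

```text
time: 13.25
eef_pos: [0.6887, -0.0742, 0.4476]
ee_rot: [1.044, -1.655, 2.403]
ft_force: [0.1, 0.2, -2.2]
grip_width: 0.0414
gripper_force: 35.0
```

Emit:
jog_arm(series=[[0.012, -0.007, 0.009, 0.031, 0.04, -0.103, 0], [0.014, -0.007, 0.009, 0.027, 0.042, -0.102, 0], [0.013, -0.005, 0.008, 0.024, 0.044, -0.103, 0], [0.014, -0.004, 0.009, 0.021, 0.047, -0.104, 0], [0.014, -0.003, 0.008, 0.016, 0.047, -0.103, 0], [0.014, -0.001, 0.008, 0.012, 0.049, -0.103, 0], [0.014, 0, 0.008, 0.008, 0.05, -0.103, 0], [0.014, 0.001, 0.007, 0.004, 0.05, -0.104, 0], [0, 0, 0, 0, 0, 0, 0], [0, 0, 0, 0, 0, 0, 0]])

```text
time: 14.25
eef_pos: [0.6604, -0.115, 0.5678]
ee_rot: [0.935, -0.732, 1.999]
ft_force: [-0.6, 0.7, -0.9]
grip_width: 0.0412
gripper_force: 35.0
```

```bash
cat > b.py <<'E'
from kin import *
s,r=rec();b=np.array([-.767,.001,-.642]);print('cap off down',np.degrees(np.arccos(-r.apply(b)[2])).round(1),'margin',np.minimum(s['q']-lo,hi-s['q']).round(2))
E
python3 b.py
python3 - <<'E'
from h import *
s=get_state();g=s['eef_pos']-.019*R.from_rotvec(s['ee_rot']).as_matrix()[:,2];u,v=proj('scene',g).astype(int);print(u,v)
cv2.imwrite('pics/inv.png',cv2.resize(camera('scene')[max(0,v-100):v+100,max(0,u-100):u+100,::-1],(500,500)))
E
```

```text
t 14.25 q [-0.501, 0.848, 0.227, 1.942, 1.807, 1.938, 1.746] tcp [0.6604, -0.115, 0.5678] F [-0.6  0.7 -0.9] w 0.0412 gf 34.994440376758575
cap off down 10.6 margin [2.56 1.22 1.09 0.53 2.43 0.04 1.19]
360 132
```

View pics/inv.png

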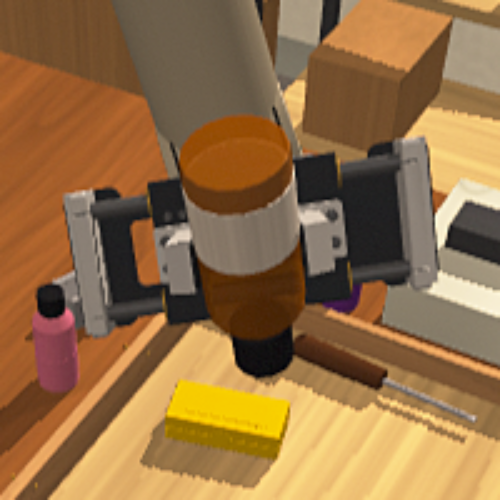

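The bottle is in the grip with its cap pointing down (crop (262,350)), 10.6° off vertical. Holding.

Emit:
jog_arm(series=[[0, 0, 0, 0, 0, 0, 0], [0, 0, 0, 0, 0, 0, 0], [0, 0, 0, 0, 0, 0, 0], [0, 0, 0, 0, 0, 0, 0], [0, 0, 0, 0, 0, 0, 0], [0, 0, 0, 0, 0, 0, 0], [0, 0, 0, 0, 0, 0, 0], [0, 0, 0, 0, 0, 0, 0], [0, 0, 0, 0, 0, 0, 0], [0, 0, 0, 0, 0, 0, 0]])

```text
time: 15.3
eef_pos: [0.6601, -0.1152, 0.5687]
ee_rot: [0.933, -0.73, 1.998]
ft_force: [-0.2, 0.1, -0.9]
grip_width: 0.0409
gripper_force: 35.0
```

Emit:
jog_arm(series=[[0, 0, 0, 0, 0, 0, 0], [0, 0, 0, 0, 0, 0, 0], [0, 0, 0, 0, 0, 0, 0], [0, 0, 0, 0, 0, 0, 0], [0, 0, 0, 0, 0, 0, 0], [0, 0, 0, 0, 0, 0, 0], [0, 0, 0, 0, 0, 0, 0], [0, 0, 0, 0, 0, 0, 0], [0, 0, 0, 0, 0, 0, 0], [0, 0, 0, 0, 0, 0, 0]])

```text
time: 16.3
eef_pos: [0.6601, -0.1152, 0.5687]
ee_rot: [0.933, -0.73, 1.998]
ft_force: [0.6, 0.0, -1.6]
grip_width: 0.0412
gripper_force: 35.0
```

Run:
```python
from kin import *
s,r=rec();q=s['q'];b=np.array([-.767,.001,-.642])
H=np.array([.6353,-.1525,0])
for az in (-65,-75):
    Rp=rot(az,40)*roll(180);qh,e,a=ik(H+[0,0,.2],Rp,np.array([0,.75,-.3,1.9,1.4,1.1,-1.]),.005)
    n=27;Q=[q+(qh-q)*t for t in np.linspace(0,1,n+1)]
    rows=rows_from(Q);S=sim(q,rows)
    print(az,e,S[-1].round(2).tolist(),'margin',np.minimum(S-lo,hi-S).min().round(2),np.abs(np.diff(S,axis=0)).max().round(3),'pos',np.array([gfk(x)[0] for x in S[::5]]).round(2).tolist(),np.linalg.norm(rows[:,3:],axis=1).max().round(3),np.degrees(np.arccos(fk(S[-1])[1].apply(b)[2])).round(2))
    q2=cart(S[-1],H+[0,0,.085],Rp,10,quiet=1);
show(rows)
```

```text
t 16.3 q [-0.501, 0.847, 0.229, 1.942, 1.807, 1.939, 1.749] tcp [0.6601, -0.1152, 0.5687] F [ 0.6  0.  -1.6] w 0.0412 gf 34.99483913183212
-65 1.614884195543733e-08 [-0.01, 0.7, -0.34, 1.98, 1.45, 1.09, -0.98] margin 0.04 0.103 pos [[0.65, -0.1, 0.56], [0.66, -0.16, 0.49], [0.66, -0.19, 0.41], [0.65, -0.2, 0.34], [0.65, -0.2, 0.27], [0.64, -0.17, 0.22]] 0.124 nan
q [-0.03, 0.91, -0.31, 2.0, 1.62, 1.08, -1.24] err 0.4 mm margin 0.47 dq 0.03 turn 0.012
-75 3.2663962086650334e-08 [-0.07, 0.74, -0.27, 1.85, 1.26, 1.14, -0.94] margin 0.04 0.103 pos [[0.65, -0.1, 0.56], [0.66, -0.15, 0.49], [0.65, -0.19, 0.41], [0.65, -0.2, 0.34], [0.64, -0.2, 0.27], [0.64, -0.17, 0.22]] 0.125 nan
q [-0.1, 0.93, -0.23, 1.87, 1.4, 1.08, -1.17] err 0.5 mm margin 0.6 dq 0.02 turn 0.012
[[-0.017, 0.008, 0.002, -0.024, -0.044, 0.097], [-0.017, 0.009, 0.002, -0.028, -0.04, 0.097], [-0.015, 0.01, 0.002, -0.032, -0.038, 0.099], [-0.013, 0.012, 0.003, -0.036, -0.035, 0.099], [-0.013, 0.013, 0.002, -0.039, -0.03, 0.1], [-0.01, 0.014, 0.002, -0.042, -0.027, 0.101], [-0.009, 0.015, 0.003, -0.045, -0.022, 0.102], [-0.0
[... 255 characters left out ...]
, 0.006, 0.107], [0.003, 0.015, 0.002, -0.048, 0.01, 0.107], [0.003, 0.015, 0.001, -0.046, 0.015, 0.109], [0.005, 0.015, 0.002, -0.045, 0.018, 0.109], [0.006, 0.013, 0.001, -0.043, 0.023, 0.11], [0.007, 0.013, 0.001, -0.041, 0.027, 0.111], [0.008, 0.012, 0.001, -0.037, 0.03, 0.111], [0.009, 0.011, 0.001, -0.035, 0.034, 0.113]]
[[0.009, 0.009, 0.001, -0.031, 0.036, 0.113], [0.01, 0.009, -0.0, -0.028, 0.039, 0.113], [0.011, 0.008, 0.0, -0.024, 0.04, 0.114], [0.012, 0.007, -0.0, -0.02, 0.043, 0.115], [0.011, 0.006, -0.001, -0.016, 0.044, 0.116], [0.012, 0.004, -0.0, -0.012, 0.045, 0.116], [0.013, 0.004, -0.001, -0.008, 0.046, 0.116]]<stdin>:8: RuntimeWarning: invalid value encountered in arccos
```

Held over 2 s (14.0 to 16.3 s). Turning back upright, with a few extra hold rows first.

Emit:
jog_arm(series=[[0, 0, 0, 0, 0, 0, 0], [0, 0, 0, 0, 0, 0, 0], [0, 0, 0, 0, 0, 0, 0], [-0.017, 0.008, 0.002, -0.024, -0.044, 0.097, 0], [-0.017, 0.009, 0.002, -0.028, -0.04, 0.097, 0], [-0.015, 0.01, 0.002, -0.032, -0.038, 0.099, 0], [-0.013, 0.012, 0.003, -0.036, -0.035, 0.099, 0], [-0.013, 0.013, 0.002, -0.039, -0.03, 0.1, 0], [-0.01, 0.014, 0.002, -0.042, -0.027, 0.101, 0], [-0.009, 0.015, 0.003, -0.045, -0.022, 0.102, 0]])

```text
time: 17.3
eef_pos: [0.6629, -0.1889, 0.4639]
ee_rot: [0.845, -1.578, 2.298]
ft_force: [0.6, 0.3, -0.9]
grip_width: 0.0412
gripper_force: 35.0
```

Emit:
jog_arm(series=[[-0.008, 0.016, 0.002, -0.046, -0.018, 0.103, 0], [-0.006, 0.016, 0.002, -0.048, -0.013, 0.103, 0], [-0.004, 0.016, 0.002, -0.048, -0.009, 0.105, 0], [-0.002, 0.016, 0.002, -0.05, -0.004, 0.105, 0], [-0.001, 0.016, 0.002, -0.049, 0.001, 0.106, 0], [0, 0.016, 0.002, -0.049, 0.006, 0.107, 0], [0.003, 0.015, 0.002, -0.048, 0.01, 0.107, 0], [0.003, 0.015, 0.001, -0.046, 0.015, 0.109, 0], [0.005, 0.015, 0.002, -0.045, 0.018, 0.109, 0], [0.006, 0.013, 0.001, -0.043, 0.023, 0.11, 0]])

```text
time: 18.3
eef_pos: [0.6476, -0.2203, 0.3082]
ee_rot: [0.185, 2.166, -1.628]
ft_force: [0.2, 0.4, -0.8]
grip_width: 0.0413
gripper_force: 35.0
```

Emit:
jog_arm(series=[[0.007, 0.013, 0.001, -0.041, 0.027, 0.111, 0], [0.008, 0.012, 0.001, -0.037, 0.03, 0.111, 0], [0.009, 0.011, 0.001, -0.035, 0.034, 0.113, 0], [0.009, 0.009, 0.001, -0.031, 0.036, 0.113, 0], [0.01, 0.009, 0, -0.028, 0.039, 0.113, 0], [0.011, 0.008, 0, -0.024, 0.04, 0.114, 0], [0.012, 0.007, 0, -0.02, 0.043, 0.115, 0], [0.011, 0.006, -0.001, -0.016, 0.044, 0.116, 0], [0.012, 0.004, 0, -0.012, 0.045, 0.116, 0], [0.013, 0.004, -0.001, -0.008, 0.046, 0.116, 0]])

```text
time: 19.3
eef_pos: [0.6384, -0.1669, 0.1871]
ee_rot: [1.445, 1.872, -0.67]
ft_force: [0.1, -0.4, -1.7]
grip_width: 0.0412
gripper_force: 35.0
```

Run:
```python
from kin import *
s,r=rec();q=s['q'];b=np.array([-.767,.001,-.642]);b/=np.linalg.norm(b);g=gfk(q)[0]
print(g.round(4),'bottle axis',r.apply(b).round(4))
im=camera('top')[:,:,::-1];cv2.imwrite('pics/t3.png',im)
c=get_calibration('wrist');w=camera('wrist')[:,:,::-1];cv2.imwrite('pics/w3.png',w)
H=[.6353,-.1525,.024];print('hole in wrist',proj('wrist',H,c),'vb',proj('wrist',[.473,.093,.034],c))
Rp=rot(-75,40)*roll(180);q2=cart(q,np.array(H)+[0,0,.076],Rp,10)
print(sorted([(round(np.linalg.norm(onz('wrist',x,y,.024,c)[:2]-H[:2]),3),) for x,y in [(320,240)]]))
```

```text
t 19.3 q [-0.074, 0.741, -0.265, 1.851, 1.264, 1.143, -0.945] tcp [0.6384, -0.1669, 0.1871] F [ 0.1 -0.4 -1.7] w 0.0412 gf 34.99114394187927
[ 0.6346 -0.1528  0.1993] bottle axis [-0.0012 -0.0023  1.    ]
hole in wrist [317.75500778  70.0414235 ] vb [3450.6573549 7796.8978734]
q [-0.1, 0.91, -0.23, 1.87, 1.38, 1.09, -1.14] err 0.5 mm margin 0.6 dq 0.02 turn 0.01
[[0.008, 0.0, 0.006, -0.0, -0.0, -0.0], [0.007, 0.0, 0.007, -0.0, -0.0, -0.001], [0.008, 0.0, 0.006, -0.0, -0.0, -0.0], [0.007, 0.0, 0.007, -0.001, -0.0, -0.001], [0.008, 0.0, 0.006, 0.0, -0.0, -0.0], [0.008, 0.0, 0.006, 0.0, -0.0, -0.001], [0.007, 0.0, 0.007, 0.0, -0.001, -0.0], [0.008, 0.0, 0.006, -0.0, 0.0, -0.001], [0.008, 0.001, 0.006, -0.0, 0.0, -0.0], [0.007, -0.0, 0.007, -0.0, 0.0, -0.001]]
[(np.float64(0.312),)]
```

View pics/w3.png

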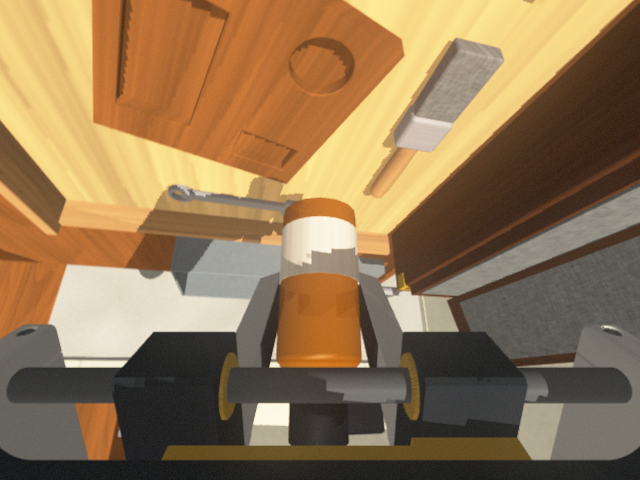

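The wrist view shows the upright bottle, its base edge spanning x 284–356 at y ≈ 208. The round pocket's mouth is centred at about (321.5,65.5), against a prediction of (317.8,70). The V-block pocket is at (266,148) and the big pocket at (165,60).

Run:
```python
from kin import *
s,r=rec();q=s['q'];g=gfk(q)[0]
c=get_calibration('wrist');w=cv2.imread('pics/w3.png')
G=cv2.GaussianBlur(cv2.cvtColor(w,cv2.COLOR_BGR2GRAY),(3,3),0).astype(float)
# radial edge points of mouth seen from projected circle at radius 24mm
H=np.array([.6353,-.1525])
for it in range(4):
    pts=[]
    for a in np.radians(np.arange(0,360,6)):
        d=np.array([np.cos(a),np.sin(a)]);rr=np.arange(.018,.031,.0005)
        v=[cv2.getRectSubPix(G.astype(np.float32),(1,1),tuple(map(float,proj('wrist',[*(H+d*x),.024],c))))[0,0] for x in rr]
        k=np.abs(np.gradient(v));i=k.argmax()
        if k[i]>2: pts.append(H+d*rr[i])
    pts=np.array(pts)
    A=np.c_[2*pts,np.ones(len(pts))];x,*_=np.linalg.lstsq(A,(pts**2).sum(1),rcond=None);R_=np.sqrt(x[2]+x[:2]@x[:2]);res=np.abs(np.linalg.norm(pts-x[:2],axis=1)-R_)
    pts=pts[res<np.percentile(res,75)];A=np.c_[2*pts,np.ones(len(pts))];x,*_=np.linalg.lstsq(A,(pts**2).sum(1),rcond=None)
    H=x[:2];print(H.round(4),np.sqrt(x[2]+H@H).round(4),len(pts))
print('by eye',onz('wrist',321.5,65.5,.024,c).round(4))
for ang in np.radians([0,90,180,270]):pass
base=g-[0,0,.0508];
E_=np.array([proj('wrist',base+.021*np.array([np.cos(a),np.sin(a),0]),c) for a in np.linspace(0,6.28,60)])
print('base pred x',E_[:,0].min().round(1),E_[:,0].max().round(1),'y',E_[:,1].min().round(1),E_[:,1].max().round(1))
```

```text
t 19.4 q [-0.074, 0.741, -0.266, 1.85, 1.265, 1.144, -0.941] tcp [0.6387, -0.1668, 0.1874] F [ 0.6 -0.6 -0.7] w 0.0411 gf 34.99548643827438
[ 0.6365 -0.152 ] 0.024 45
[ 0.6363 -0.1521] 0.024 45
[ 0.6364 -0.1521] 0.0241 45
[ 0.6363 -0.1521] 0.024 45
by eye [ 0.6361 -0.1503  0.024 ]
base pred x 283.4 354.6 y 198.0 231.6
```

Run:
```python
from kin import *
s,r=rec();Rp=rot(-75,40)*roll(180)
q2=cart(s['q'],np.array([.6365,-.1519,.083]),Rp,10)
q2=cart(q2,np.array([.6365,-.1519,.0635]),Rp,10)
```

```text
t 19.4 q [-0.074, 0.741, -0.266, 1.85, 1.265, 1.144, -0.941] tcp [0.6387, -0.1668, 0.1874] F [ 0.6 -0.6 -0.7] w 0.0411 gf 34.99548643827438
q [-0.1, 0.94, -0.23, 1.87, 1.4, 1.08, -1.17] err 0.5 mm margin 0.6 dq 0.02 turn 0.012
[[0.009, 0.0, 0.007, -0.0, 0.0, -0.0], [0.009, 0.0, 0.008, -0.0, 0.0, -0.0], [0.009, 0.001, 0.007, -0.0, 0.0, -0.0], [0.009, -0.0, 0.008, -0.0, 0.0, -0.0], [0.009, -0.0, 0.007, -0.0, 0.0, -0.0], [0.009, 0.0, 0.008, -0.0, 0.0, -0.0], [0.009, 0.0, 0.007, -0.0, 0.0, -0.001], [0.009, 0.0, 0.008, -0.001, 0.0, 0.0], [0.009, 0.001, 0.007, 0.0, 0.0, 0.0], [0.009, -0.0, 0.008, 0.0, 0.0, 0.0]]
q [-0.11, 0.97, -0.22, 1.86, 1.42, 1.07, -1.2] err 0.5 mm margin 0.6 dq 0.0 turn 0.002
[[0.001, -0.0, 0.001, 0.0, 0.0, 0.0], [0.002, -0.0, 0.001, 0.0, 0.0, 0.0], [0.001, -0.0, 0.002, 0.0, 0.0, 0.0], [0.002, -0.0, 0.001, 0.0, 0.0, 0.0], [0.001, -0.0, 0.001, 0.0, 0.0, 0.0], [0.002, -0.0, 0.001, 0.0, 0.0, 0.0], [0.001, -0.0, 0.002, 0.0, 0.0, 0.0], [0.002, -0.0, 0.001, 0.0, 0.0, 0.0], [0.001, -0.0, 0.001, 0.0, 0.0, 0.0], [0.002, -0.0, 0.001, 0.0, 0.0, 0.0]]
```

Emit:
jog_arm(series=[[0.009, 0, 0.007, 0, 0, 0, 0], [0.009, 0, 0.008, 0, 0, 0, 0], [0.009, 0.001, 0.007, 0, 0, 0, 0], [0.009, 0, 0.008, 0, 0, 0, 0], [0.009, 0, 0.007, 0, 0, 0, 0], [0.009, 0, 0.008, 0, 0, 0, 0], [0.009, 0, 0.007, 0, 0, 0, 0], [0.009, 0, 0.008, 0, 0, 0, 0], [0.009, 0.001, 0.007, 0, 0, 0, 0], [0.009, 0, 0.008, 0, 0, 0, 0]])

```text
time: 20.4
eef_pos: [0.6409, -0.1655, 0.0692]
ee_rot: [1.439, 1.876, -0.671]
ft_force: [0.0, 0.2, -1.0]
grip_width: 0.0416
gripper_force: 35.0
```

Emit:
jog_arm(series=[[0.001, 0, 0.001, 0, 0, 0, 0], [0.002, 0, 0.001, 0, 0, 0, 0], [0.001, 0, 0.002, 0, 0, 0, 0], [0.002, 0, 0.001, 0, 0, 0, 0], [0.001, 0, 0.001, 0, 0, 0, 0], [0.002, 0, 0.001, 0, 0, 0, 0], [0.001, 0, 0.002, 0, 0, 0, 0], [0.002, 0, 0.001, 0, 0, 0, 0], [0.001, 0, 0.001, 0, 0, 0, 0], [0.002, 0, 0.001, 0, 0, 0, 0]])

```text
time: 21.4
eef_pos: [0.6405, -0.1654, 0.0509]
ee_rot: [1.439, 1.876, -0.672]
ft_force: [-0.0, 0.2, -1.6]
grip_width: 0.0413
gripper_force: 35.0
```

```bash
python3 -c "
from kin import *
s,r=rec();print(gfk(s['q'])[0].round(4))"
```

```text
t 21.4 q [-0.106, 0.971, -0.22, 1.862, 1.418, 1.074, -1.198] tcp [0.6405, -0.1654, 0.0509] F [-0.   0.2 -1.6] w 0.0413 gf 34.994484186172485
[ 0.6367 -0.1513  0.0632]
```

Emit:
jog_arm(series=[[0.0004, 0, 0.0003, 0, 0, 0, 0], [0.0004, 0, 0.0003, 0, 0, 0, 0], [0, 0, 0, 0, 0, 0, 0], [0, 0, 0, 0, 0, 0, 0.5], [0, 0, 0, 0, 0, 0, 0.6], [0, 0, 0, 0, 0, 0, 0.8], [0, 0, 0, 0, 0, 0, 0.9], [0, 0, 0, 0, 0, 0, 1], [0, 0, 0, 0, 0, 0, 1], [0, 0, 0, 0, 0, 0, 1]])

```text
time: 22.4
eef_pos: [0.6404, -0.1652, 0.05]
ee_rot: [1.439, 1.876, -0.672]
ft_force: [0.3, -0.1, -0.4]
grip_width: 0.0913
gripper_force: 0.0
```

Emit:
jog_arm(series=[[0, 0, -0.006, 0, 0, 0, 1], [0, 0, -0.01, 0, 0, 0, 1], [0, 0, -0.014, 0, 0, 0, 1], [0, 0, -0.016, 0, 0, 0, 1], [0, 0, -0.018, 0, 0, 0, 1], [0, 0, -0.02, 0, 0, 0, 1], [0, 0, -0.02, 0, 0, 0, 1], [0, 0, -0.02, 0, 0, 0, 1], [0, 0, -0.02, 0, 0, 0, 1], [0, 0, -0.02, 0, 0, 0, 1]])

```text
time: 23.4
eef_pos: [0.6076, -0.0418, 0.1568]
ee_rot: [1.438, 1.877, -0.67]
ft_force: [0.2, 0.6, -0.6]
grip_width: 0.0938
gripper_force: 0.0
```

Run:
```python
from kin import *
s,r=rec();im=camera('scene')[:,:,::-1];cv2.imwrite('pics/s4.png',im)
c=get_calibration('wrist');w=camera('wrist')[:,:,::-1];cv2.imwrite('pics/w4.png',w)
H=np.array([.6363,-.1521])
print('scene pred cap',proj('scene',[*H,.127]),'base',proj('scene',[*H,.024]),'wrist cap',proj('wrist',[*H,.127],c))
a=cv2.resize(im[280:480,220:420],(400,400));b=cv2.resize(w,(400,300));o=np.zeros((400,800,3),np.uint8);o[:,:400]=a;o[:300,400:]=b;cv2.imwrite('pics/c4.png',o)
# V-block targets: tool down-tilted p, closing axis along world y  => az 0 or 180; test options
VB=np.array([.473,.094,.024]);T=-16.7
hole1=np.array([.6036,-.2578])
rng=np.random.default_rng(0)
for p in (90,70,50):
  for az in (0,180):
    for ro in (0,180):
      for tag,P,dz in (('pick',VB,0),('place',np.array([*hole1,.034]),T)):
        b=None
        for k in range(6):
            x0=s['q']+rng.normal(0,.5,7);q,e,a=ik(P,rot(az+dz,p)*roll(ro),x0,.003,s['q'])
            if e<2e-3 and a<.02 and (b is None or np.abs(q-s['q']).max()<b[0]): b=(np.abs(q-s['q']).max(),q)
        if b: print(p,az,ro,tag,b[0].round(2),b[1].round(2).tolist(),np.minimum(b[1]-lo,hi-b[1]).min().round(2))
```

```text
t 23.4 q [-0.263, 0.804, -0.321, 1.84, 1.163, 1.257, -1.086] tcp [0.6076, -0.0418, 0.1568] F [ 0.2  0.6 -0.6] w 0.0938 gf 0.0
scene pred cap [323.04677837 354.27923681] base [323.4751481  379.04990397] wrist cap [315.3943479  289.13722162]
90 0 0 pick 1.04 [-0.17, 0.74, -0.13, 2.12, 0.3, 0.29, -2.13] 0.06
90 0 0 place 0.82 [0.52, 0.88, -0.28, 1.63, 0.35, 0.68, -1.79] 0.45
90 0 180 pick 1.26 [0.33, 0.94, -0.92, 2.11, 1.19, 0.77, 0.17] 0.33
90 0 180 place 1.93 [0.87, 1.08, -0.97, 1.61, 1.02, 1.03, 0.85] 0.28
90 180 0 pick 1.26 [0.33, 0.94, -0.92, 2.11, 1.19, 0.77, 0.17] 0.33
90 180 0 place 1.93 [0.87, 1.08, -0.97, 1.61, 1.02, 1.03, 0.85] 0.28
90 180 180 pick 1.04 [-0.17, 0.74, -0.13, 2.12, 0.3, 0.29, -2.13] 0.06
90 180 180 place 0.82 [0.52, 0.88, -0.28, 1.63, 0.35, 0.68, -1.79] 0.45
70 0 0 place 1.82 [0.63, 0.83, -0.38, 1.98, 1.5, 0.24, -2.91] 0.01
70 0 180 pick 0.91 [0.15, 0.88, -0.74, 2.43, 2.07, 0.75, -0.79] 0.04
70 0 180 place 1.32 [0.65, 0.83, -0.41, 1.98, 1.51, 0.26, 0.23] 0.03
70 180 0 pick 1.6 [0.4, 1.17, -1.11, 1.78, 0.88, 1.22, 0.52] 0.14
70 180 0 place 2.17 [0.74, 1.23, -0.97, 1.2, 0.82, 1.49, 1.08] 0.28
70 180 180 pick 0.96 [-0.01, 0.88, -0.31, 1.79, 0.21, 0.85, -1.99] 0.62
70 180 180 place 0.88 [0.49, 1.06, -0.31, 1.21, 0.28, 1.26, -1.71] 0.72
50 0 0 place 2.49 [0.04, 0.99, 0.55, 2.28, 3.65, 0.88, 0.98] 0.19
50 0 180 place 1.54 [0.82, 0.98, -0.63, 2.26, 2.7, 0.77, -0.8] 0.21
50 180 0 pick 1.78 [0.34, 1.34, -1.12, 1.45, 0.7, 1.59, 0.69] 0.13
50 180 0 place 2.38 [0.57, 1.41, -0.89, 0.69, 0.74, 1.96, 1.29] 0.02
50 180 180 pick 1.04 [-0.0, 1.08, -0.32, 1.46, 0.12, 1.32, -1.9] 0.66
50 180 180 place 1.14 [0.45, 1.33, -0.39, 0.7, 0.34, 1.85, -1.68] 0.13
```

View pics/c4.png

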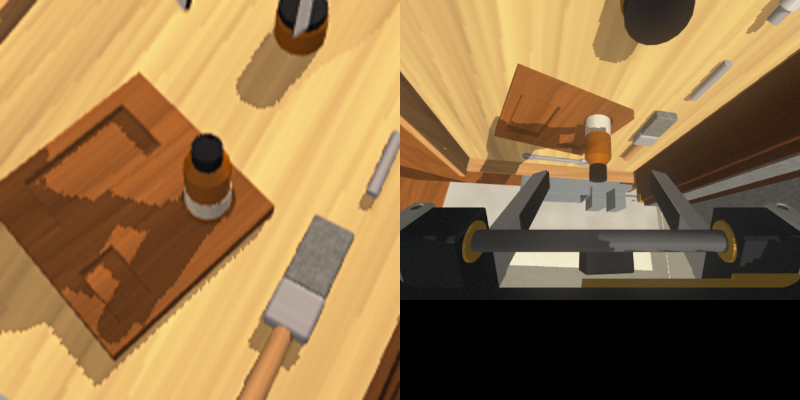

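The bottle stands upright in the round pocket (crop (208,180)). The V-block is next, with the tool steep (p=78°), gripping its long sides.

Run:
```python
from kin import *
s,r=rec();q=s['q'];rng=np.random.default_rng(1)
P=np.array([.475,.091,.17]);Rv=rot(180,78)*roll(180)
qh,e,a=ik(P,Rv,np.array([-.1,.7,-.3,1.95,.25,.6,-2.]),.003);print(qh.round(2),e,a)
best=None
n=18
for k in range(25):
    m=(q+qh)/2+(rng.normal(0,.25,7) if k else 0);Q=[(1-t)**2*q+2*t*(1-t)*(2*m-(q+qh)/2)+t*t*qh for t in np.linspace(0,1,n+1)]
    rows=rows_from(Q)
    if np.linalg.norm(rows[:,3:],axis=1).max()>.145 or np.linalg.norm(rows[:,:3],axis=1).max()>.045:continue
    S=sim(q,rows);z=min(fk(x)[0][2] for x in S)
    if z<.13: continue
    mg=np.minimum(S-lo,hi-S).min()-abs(S[-1][2])*.3
    if best is None or mg>best[0]: best=(mg,S,rows,z)
mg,S,rows,z=best;print(mg,z,S[-1].round(2).tolist(),np.array([fk(x)[0] for x in S[::4]]).round(2).tolist());show(rows)
q2=cart(S[-1],np.array([.475,.091,.024]),Rv,10,quiet=1)
q3=cart(q2,np.array([.475,.091,.2]),Rv,10,quiet=1)
T=-16.7;Rp=rot(180+T,78)*roll(180)
q3=cart(q3,np.array([.6036,-.2578,.2]),Rp,15,quiet=1);q3=cart(q3,np.array([.6036,-.2578,.032]),Rp,15,quiet=1)
```

```text
t 23.5 q [-0.264, 0.803, -0.323, 1.839, 1.164, 1.256, -1.087] tcp [0.6088, -0.0396, 0.157] F [-0.3 -0.3 -0.5] w 0.0939 gf 0.0
[-0.01  0.59 -0.31  1.84  0.14  0.94 -1.95] 2.9442086907179365e-08 1.9427813640100663e-07
0.5231964323048579 0.13014047878050822 [0.02, 0.59, -0.36, 1.84, 0.17, 0.95, -1.98] [[0.61, -0.04, 0.16], [0.55, -0.04, 0.14], [0.5, -0.02, 0.13], [0.48, 0.02, 0.13], [0.47, 0.07, 0.14]]
[[0.005, -0.015, 0.001, 0.044, 0.039, 0.085], [0.004, -0.015, 0.001, 0.044, 0.038, 0.086], [0.004, -0.015, 0.001, 0.046, 0.036, 0.086], [0.003, -0.014, -0.0, 0.046, 0.034, 0.088], [0.003, -0.013, -0.0, 0.046, 0.032, 0.089], [0.002, -0.013, -0.001, 0.048, 0.031, 0.089], [0.002, -0.013, -0.002, 0.048, 0.029, 0.091], [0.003, -0.012, -0.001, 0.048, 0.028, 0.091], [0.002, -0.012, -0.003, 0.049, 0.026, 0.091], [0.001, -0.012, -0.003, 0.049, 0.024, 0.093]]
[[0.002, -0.011, -0.003, 0.05, 0.023, 0.093], [0.002, -0.011, -0.003, 0.05, 0.021, 0.093], [0.002, -0.011, -0.005, 0.05, 0.02, 0.094], [0.002, -0.011, -0.004, 0.051, 0.018, 0.095], [0.002, -0.011, -0.005, 0.051, 0.016, 0.094], [0.003, -0.011, -0.006, 0.051, 0.015, 0.096], [0.002, -0.011, -0.006, 0.052, 0.013, 0.095], [0.002, -0.011, -0.006, 0.052, 0.012, 0.096]]
q [-0.03, 0.82, -0.28, 1.92, 0.26, 0.64, -2.04] err 0.6 mm margin 0.41 dq 0.03 turn 0.015
q [0.03, 0.55, -0.37, 1.81, 0.15, 1.01, -1.97] err 0.4 mm margin 0.41 dq 0.04 turn 0.018
q [0.47, 0.79, -0.23, 1.29, 0.17, 1.29, -1.64] err 0.5 mm margin 0.66 dq 0.06 turn 0.032
q [0.46, 0.98, -0.2, 1.39, 0.21, 1.01, -1.67] err 0.2 mm margin 0.69 dq 0.02 turn 0.011
```

Emit:
jog_arm(series=[[0.005, -0.015, 0.001, 0.044, 0.039, 0.085, 1], [0.004, -0.015, 0.001, 0.044, 0.038, 0.086, 1], [0.004, -0.015, 0.001, 0.046, 0.036, 0.086, 1], [0.003, -0.014, 0, 0.046, 0.034, 0.088, 1], [0.003, -0.013, 0, 0.046, 0.032, 0.089, 1], [0.002, -0.013, -0.001, 0.048, 0.031, 0.089, 1], [0.002, -0.013, -0.002, 0.048, 0.029, 0.091, 1], [0.003, -0.012, -0.001, 0.048, 0.028, 0.091, 1], [0.002, -0.012, -0.003, 0.049, 0.026, 0.091, 1], [0.001, -0.012, -0.003, 0.049, 0.024, 0.093, 1]])

```text
time: 24.5
eef_pos: [0.4857, -0.0028, 0.1285]
ee_rot: [2.559, 1.082, -0.468]
ft_force: [0.2, -0.8, -0.9]
grip_width: 0.094
gripper_force: 0.0
```

Emit:
jog_arm(series=[[0.002, -0.011, -0.003, 0.05, 0.023, 0.093, 1], [0.002, -0.011, -0.003, 0.05, 0.021, 0.093, 1], [0.002, -0.011, -0.005, 0.05, 0.02, 0.094, 1], [0.002, -0.011, -0.004, 0.051, 0.018, 0.095, 1], [0.002, -0.011, -0.005, 0.051, 0.016, 0.094, 1], [0.003, -0.011, -0.006, 0.051, 0.015, 0.096, 1], [0.002, -0.011, -0.006, 0.052, 0.013, 0.095, 1], [0.002, -0.011, -0.006, 0.052, 0.012, 0.096, 1], [0, 0, 0, 0, 0, 0, 1], [0, 0, 0, 0, 0, 0, 1]])

```text
time: 25.5
eef_pos: [0.4702, 0.0868, 0.1496]
ee_rot: [3.119, -0.005, -0.333]
ft_force: [0.6, 0.3, -0.7]
grip_width: 0.0937
gripper_force: 0.0
```

Run:
```python
from kin import *
s,r=rec();print(gfk(s['q'])[0].round(4))
c=get_calibration('wrist');w=camera('wrist')[:,:,::-1].copy()
H=cv2.cvtColor(w,cv2.COLOR_BGR2HSV);u,v=proj('wrist',[.475,.091,.034],c);print(u,v)
m=((H[:,:,1]<60)).astype(np.uint8)*255
x0,y0=int(u)-80,int(v)-80
for k in blobs(m,150,(max(0,x0),max(0,y0),int(u)+80,int(v)+80)):
    rc=cv2.minAreaRect(k);bx=cv2.boxPoints(rc);print(np.round(rc[0]),np.round(rc[1]),rc[2],cv2.boundingRect(k));W=np.array([onz('wrist',*p,.034,c)[:2] for p in bx]);print(W.round(4).tolist(),W.mean(0).round(4))
    cv2.drawContours(w,[k],-1,(0,255,0),1)
cv2.imwrite('pics/w5.png',w)
```

```text
t 25.5 q [0.021, 0.597, -0.352, 1.841, 0.17, 0.948, -1.982] tcp [0.4702, 0.0868, 0.1496] F [ 0.6  0.3 -0.7] w 0.0937 gf 0.0
[0.4742 0.0868 0.1682]
313.25007511701165 203.73219695917038
[305. 203.] [56. 34.] 86.98721313476562 (287, 174, 37, 58)
[[0.501, 0.1133], [0.5025, 0.0842], [0.4491, 0.0814], [0.4473, 0.1132]] [0.475 0.098]
```

View pics/w5.png

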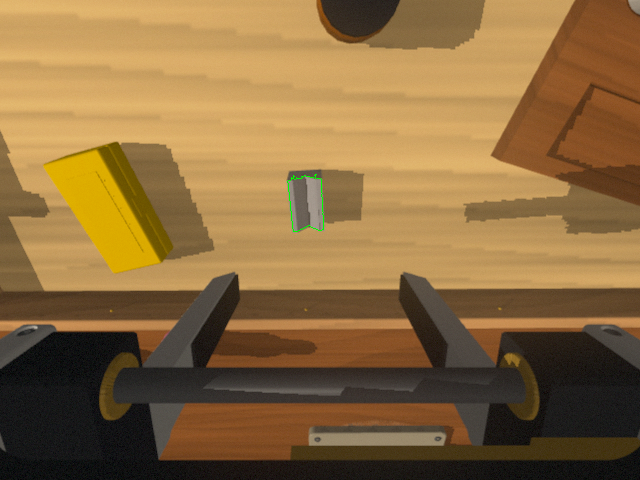

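The V-block lies at (306,204), its top corners about (289,178), (321,177), (324,229), (292,232). The case (110,205) and jar (360,15) are well clear.

Run:
```python
from kin import *
s,r=rec();q=s['q'];c=get_calibration('wrist')
C=np.array([onz('wrist',u,v,.034,c)[:2] for u,v in [(289,178),(321,177),(324,230),(291.5,232)]]);print(C.round(4).tolist(),C.mean(0).round(4))
d=(C[0]-C[3])+(C[1]-C[2]);yaw=np.degrees(np.arctan2(d[1],d[0]));print('yaw',yaw,[np.linalg.norm(C[i]-C[i-1]).round(4) for i in range(4)])
P=np.array([*C.mean(0),.026]);Rv=rot(180+1.5,78)*roll(180)
q2=cart(q,P+[0,0,.045],Rv,10);q2=cart(q2,P,Rv,8)
```

```text
t 25.55 q [0.021, 0.597, -0.352, 1.841, 0.17, 0.947, -1.982] tcp [0.4701, 0.0871, 0.1494] F [0.2 0.5 0.3] w 0.0939 gf 0.0
[[0.4986, 0.1118], [0.4993, 0.0845], [0.4488, 0.0817], [0.4469, 0.1118]] [0.4734 0.0974]
yaw 1.5713388106756232 [np.float64(0.0517), np.float64(0.0273), np.float64(0.0506), np.float64(0.0301)]
q [-0.03, 0.74, -0.32, 1.9, 0.24, 0.74, -2.02] err 0.5 mm margin 0.51 dq 0.02 turn 0.011
[[0.002, -0.001, 0.009, -0.0, 0.0, -0.003], [0.002, -0.001, 0.01, -0.0, 0.001, -0.003], [0.002, -0.001, 0.009, -0.0, 0.0, -0.003], [0.002, -0.001, 0.01, -0.001, 0.0, -0.003], [0.002, -0.001, 0.009, 0.0, 0.001, -0.003], [0.002, -0.001, 0.01, 0.0, 0.0, -0.002], [0.002, -0.001, 0.009, -0.0, 0.001, -0.003], [0.002, -0.001, 0.01, -0.0, -0.0, -0.003], [0.002, -0.002, 0.009, -0.0, 0.0, -0.003], [0.002, -0.001, 0.01, -0.001, 0.001, -0.003]]
q [-0.05, 0.82, -0.29, 1.92, 0.27, 0.65, -2.04] err 0.5 mm margin 0.42 dq 0.01 turn 0.006
[[0.001, 0.0, 0.006, 0.0, -0.0, -0.0], [0.001, 0.0, 0.005, 0.0, -0.0, -0.0], [0.001, 0.0, 0.006, 0.0, -0.0, -0.0], [0.002, 0.0, 0.005, 0.0, -0.0, -0.0], [0.001, 0.0, 0.006, 0.0, -0.0, -0.0], [0.001, 0.0, 0.005, 0.0, -0.0, -0.0], [0.001, 0.0, 0.006, 0.0, -0.0, -0.0], [0.001, 0.0, 0.005, 0.0, -0.0, -0.0]]
```

Grasp at z = 0.030, so the finger tips keep about 4 mm off the floor.

Emit:
jog_arm(series=[[0.002, -0.001, 0.009, 0, 0, -0.003, 1], [0.002, -0.001, 0.01, 0, 0, -0.003, 1], [0.002, -0.001, 0.009, 0, 0, -0.003, 1], [0.002, -0.001, 0.01, 0, 0, -0.003, 1], [0.002, -0.001, 0.009, 0, 0, -0.003, 1], [0.002, -0.001, 0.01, 0, 0, -0.002, 1], [0.002, -0.001, 0.009, 0, 0, -0.003, 1], [0.002, -0.001, 0.01, 0, 0, -0.003, 1], [0.002, -0.002, 0.009, 0, 0, -0.003, 1], [0.002, -0.001, 0.01, 0, 0, -0.003, 1]])

```text
time: 26.55
eef_pos: [0.4701, 0.0989, 0.0519]
ee_rot: [-3.124, -0.038, 0.332]
ft_force: [-0.2, -0.1, 0.1]
grip_width: 0.0944
gripper_force: 0.0
```

Emit:
jog_arm(series=[[0.001, 0, 0.005, 0, 0, 0, 1], [0.001, 0, 0.005, 0, 0, 0, 1], [0.001, 0, 0.005, 0, 0, 0, 1], [0.001, 0, 0.005, 0, 0, 0, 1], [0.001, 0, 0.005, 0, 0, 0, 1], [0.001, 0, 0.005, 0, 0, 0, 1], [0.001, 0, 0.005, 0, 0, 0, 1], [0.001, 0, 0.004, 0, 0, 0, 1], [0, 0, 0, 0, 0, 0, 1], [0, 0, 0, 0, 0, 0, 1]])

```text
time: 27.55
eef_pos: [0.4696, 0.0987, 0.0128]
ee_rot: [3.124, 0.038, -0.333]
ft_force: [-0.2, 0.4, -0.4]
grip_width: 0.0942
gripper_force: 0.0
```

Run:
```python
from kin import *
s,r=rec();print(gfk(s['q'])[0].round(4),r.as_matrix()[:,1].round(3))
```

```text
t 27.55 q [-0.042, 0.81, -0.294, 1.915, 0.258, 0.664, -2.037] tcp [0.4696, 0.0987, 0.0128] F [-0.2  0.4 -0.4] w 0.0942 gf 0.0
[0.4736 0.0987 0.0315] [ 0.024 -1.    -0.003]
```

Emit:
jog_arm(series=[[0, 0, 0, 0, 0, 0, 0], [0, 0, 0, 0, 0, 0, 0], [0, 0, 0, 0, 0, 0, 0], [0, 0, 0, 0, 0, 0, 0], [0, 0, 0, 0, 0, 0, 0], [0, 0, 0, 0, 0, 0, 0], [0, 0, 0, 0, 0, 0, 0], [0, 0, 0, 0, 0, 0, 0], [0, 0, 0, 0, 0, 0, 0], [0, 0, 0, 0, 0, 0, 0]], newtons=30)

```text
time: 28.55
eef_pos: [0.4695, 0.0985, 0.0129]
ee_rot: [3.123, 0.038, -0.333]
ft_force: [1.0, -0.4, -0.4]
grip_width: 0.0295
gripper_force: 29.9
```

Run:
```python
from kin import *
s,r=rec();g=gfk(s['q'])[0];print(g.round(4))
q=cart(s['q'],g+[0,0,.12],r,10)
# tray pose: hole0 measured (.6363,-.1521), angle -16.7 => hole1 = hole0 + R(-16.7)*(0,-.11)
th=np.radians(-16.7);h1=np.array([.6363,-.1521])+.11*np.array([np.sin(th),-np.cos(th)]);print('hole1',h1)
Rp=rot(180-16.7,78)*roll(180)
q=cart(q,np.array([*(h1-[.03,.03]),.15]),Rp,15)
```

```text
t 28.55 q [-0.041, 0.81, -0.293, 1.915, 0.258, 0.664, -2.037] tcp [0.4695, 0.0985, 0.0129] F [ 1.  -0.4 -0.4] w 0.0295 gf 29.942229043481348
[0.4735 0.0985 0.0315]
q [0.0, 0.62, -0.36, 1.85, 0.18, 0.91, -1.99] err 0.5 mm margin 0.43 dq 0.03 turn 0.012
[[-0.003, -0.0, -0.012, -0.0, -0.0, 0.0], [-0.002, -0.0, -0.011, -0.0, -0.0, 0.0], [-0.003, -0.0, -0.012, -0.0, -0.0, 0.0], [-0.002, -0.0, -0.012, -0.0, -0.0, 0.0], [-0.003, -0.0, -0.012, -0.0, -0.0, 0.0], [-0.002, -0.0, -0.011, -0.0, -0.0, 0.0], [-0.003, -0.0, -0.012, -0.0, -0.0, 0.0], [-0.002, -0.0, -0.012, -0.0, -0.0, 0.0], [-0.003, -0.0, -0.012, -0.0, -0.0, 0.0], [-0.002, -0.0, -0.011, -0.0, -0.0, 0.0]]
hole1 [ 0.60469034 -0.25746047]
q [0.53, 0.82, -0.23, 1.38, 0.19, 1.18, -1.6] err 0.4 mm margin 0.62 dq 0.06 turn 0.034
[[0.006, 0.026, -0.001, 0.004, 0.0, 0.021], [0.007, 0.025, -0.002, 0.005, 0.0, 0.02], [0.007, 0.026, -0.001, 0.004, 0.001, 0.021], [0.007, 0.025, -0.002, 0.004, -0.0, 0.02], [0.008, 0.025, -0.001, 0.004, 0.0, 0.021], [0.009, 0.025, -0.002, 0.005, 0.0, 0.02], [0.009, 0.025, -0.002, 0.004, 0.001, 0.021], [0.01, 0.025, -0.002, 0.004, -0.0, 0.021], [0.01, 0.024, -0.002, 0.004, -0.0, 0.02], [0.01, 0.024, -0.003, 0.005, 0.0, 0.021]]
[[0.012, 0.024, -0.002, 0.004, 0.0, 0.02], [0.011, 0.024, -0.002, 0.004, 0.001, 0.021], [0.012, 0.024, -0.003, 0.004, -0.0, 0.021], [0.013, 0.023, -0.002, 0.005, 0.0, 0.02], [0.013, 0.023, -0.003, 0.004, 0.0, 0.021]]
```

Emit:
jog_arm(series=[[-0.003, 0, -0.012, 0, 0, 0, 0], [-0.002, 0, -0.011, 0, 0, 0, 0], [-0.003, 0, -0.012, 0, 0, 0, 0], [-0.002, 0, -0.012, 0, 0, 0, 0], [-0.003, 0, -0.012, 0, 0, 0, 0], [-0.002, 0, -0.011, 0, 0, 0, 0], [-0.003, 0, -0.012, 0, 0, 0, 0], [-0.002, 0, -0.012, 0, 0, 0, 0], [-0.003, 0, -0.012, 0, 0, 0, 0], [-0.002, 0, -0.011, 0, 0, 0, 0]])

```text
time: 29.55
eef_pos: [0.4697, 0.0984, 0.1336]
ee_rot: [3.124, 0.038, -0.332]
ft_force: [-0.3, -1.0, -2.1]
grip_width: 0.0296
gripper_force: 29.9
```

Emit:
jog_arm(series=[[0.006, 0.026, -0.001, 0.004, 0, 0.021, 0], [0.007, 0.025, -0.002, 0.005, 0, 0.02, 0], [0.007, 0.026, -0.001, 0.004, 0.001, 0.021, 0], [0.007, 0.025, -0.002, 0.004, 0, 0.02, 0], [0.008, 0.025, -0.001, 0.004, 0, 0.021, 0], [0.009, 0.025, -0.002, 0.005, 0, 0.02, 0], [0.009, 0.025, -0.002, 0.004, 0.001, 0.021, 0], [0.01, 0.025, -0.002, 0.004, 0, 0.021, 0], [0.01, 0.024, -0.002, 0.004, 0, 0.02, 0], [0.01, 0.024, -0.003, 0.005, 0, 0.021, 0]])

```text
time: 30.55
eef_pos: [0.537, -0.1583, 0.1325]
ee_rot: [-3.089, 0.29, 0.327]
ft_force: [1.5, 0.7, -0.9]
grip_width: 0.0295
gripper_force: 29.9
```

Emit:
jog_arm(series=[[0.012, 0.024, -0.002, 0.004, 0, 0.02, 0], [0.011, 0.024, -0.002, 0.004, 0.001, 0.021, 0], [0.012, 0.024, -0.003, 0.004, 0, 0.021, 0], [0.013, 0.023, -0.002, 0.005, 0, 0.02, 0], [0.013, 0.023, -0.003, 0.004, 0, 0.021, 0], [0, 0, 0, 0, 0, 0, 0], [0, 0, 0, 0, 0, 0, 0], [0, 0, 0, 0, 0, 0, 0], [0, 0, 0, 0, 0, 0, 0], [0, 0, 0, 0, 0, 0, 0]])

```text
time: 31.55
eef_pos: [0.571, -0.2853, 0.1314]
ee_rot: [-3.061, 0.447, 0.322]
ft_force: [-0.3, -0.8, -1.6]
grip_width: 0.0299
gripper_force: 29.9
```

Run:
```python
from kin import *
s,r=rec();g=gfk(s['q'])[0];print(g.round(4),r.as_matrix()[:,1].round(3))
c=get_calibration('wrist');w=camera('wrist')[:,:,::-1];cv2.imwrite('pics/w6.png',w)
h1=np.array([.6047,-.2575]);th=np.radians(-16.7);M=np.array([[np.cos(th),-np.sin(th)],[np.sin(th),np.cos(th)]])
print('hole1',proj('wrist',[*h1,.024],c));print([proj('wrist',[*(h1+M@k),.024],c).round(1).tolist() for k in np.array([(.028,.018),(.028,-.018),(-.028,-.018),(-.028,.018)])])
# block top corners as expected in hand
t=r.as_matrix()[:,1];yv=-t[:2]/np.linalg.norm(t[:2]);xv=np.array([yv[1],-yv[0]])
print('blk',[proj('wrist',[*(g[:2]+xv*a+yv*b),g[2]+.0025],c).round(1).tolist() for a,b in [(.025,.015),(.025,-.015),(-.025,-.015),(-.025,.015)]])
```

```text
t 31.55 q [0.524, 0.817, -0.226, 1.38, 0.191, 1.176, -1.603] tcp [0.571, -0.2853, 0.1314] F [-0.3 -0.8 -1.6] w 0.0299 gf 29.94065721093648
[ 0.5747 -0.2865  0.1501] [-0.286 -0.958 -0.001]
hole1 [275.3753669  186.01487742]
[[250.7, 152.4], [295.8, 152.5], [297.8, 216.6], [256.8, 216.5]]
blk [[287.9, 263.9], [349.2, 264.0], [345.3, 339.5], [291.8, 339.4]]
```

View pics/w6.png

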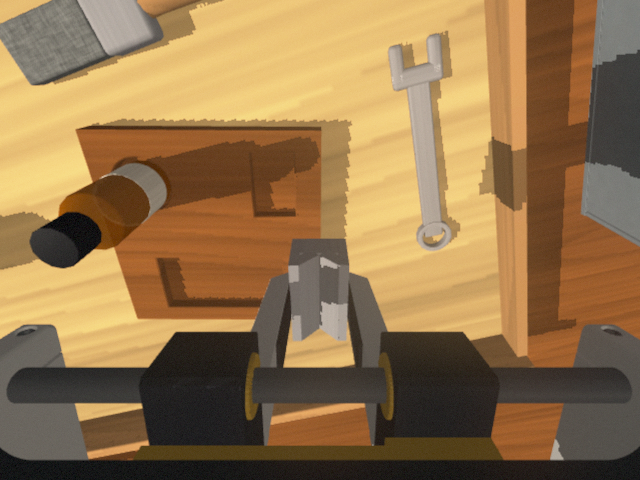

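The wrist view shows the small oblong pocket with corners (250,152), (296,152), (296,216), (255,217), within 2 px of the prediction. The V-block sits groove up in the grip at (320,300), as expected, and the bottle stands at (110,205). I have now viewed 11 pictures, one over the limit, so from here I'll check by numbers only.

```bash
cat > e.py <<'E'
from kin import *
th=np.radians(-16.7);M=np.array([[np.cos(th),-np.sin(th)],[np.sin(th),np.cos(th)]])
def edges(G,c,h1):
    out={}
    for name,ax,sgn,half,oth in (('x+',0,1,.028,.018),('x-',0,-1,.028,.018),('y+',1,1,.018,.028),('y-',1,-1,.018,.028)):
        acc=[]
        for o in np.linspace(-.7,.7,15)*oth:
            d=np.arange(half-.005,half+.005,.0004);v=[]
            for x in d:
                k=np.zeros(2);k[ax]=sgn*x;k[1-ax]=o;u=proj('wrist',[*(h1+M@k),.024],c);v.append(cv2.getRectSubPix(G,(1,1),tuple(map(float,u)))[0,0])
            g=np.abs(np.gradient(np.array(v,float)));acc.append((d[g.argmax()],g.max()))
        acc=np.array(acc);ok=acc[:,1]>2;out[name]=(np.median(acc[ok,0]).round(4) if ok.any() else None,acc[ok,0].std().round(4),int(ok.sum()))
    return out
if __name__=="__main__":
    s,r=rec();c=get_calibration('wrist');G=cv2.GaussianBlur(cv2.imread('pics/w6.png',0),(3,3),0).astype(np.float32)
    h1=np.array([.6047,-.2575]);print(edges(G,c,h1))
    Rp=rot(180-16.7,78)*roll(180)
    q=cart(s['q'],np.array([*h1,.065]),Rp,12)
    q=cart(q,np.array([*h1,.0385]),Rp,10)
E
python3 e.py
```

```text
t 31.6 q [0.524, 0.817, -0.226, 1.38, 0.191, 1.176, -1.603] tcp [0.571, -0.2856, 0.1314] F [-0.5 -0.6 -1. ] w 0.0298 gf 29.940608774122666
{'x+': (np.float64(0.033), np.float64(0.0), 2), 'x-': (np.float64(0.0278), np.float64(0.0), 15), 'y+': (np.float64(0.0198), np.float64(0.0014), 13), 'y-': (np.float64(0.0166), np.float64(0.0005), 5)}
q [0.46, 0.94, -0.21, 1.37, 0.2, 1.06, -1.67] err 0.6 mm margin 0.8 dq 0.01 turn 0.009
[[0.003, -0.003, 0.007, -0.0, 0.0, 0.0], [0.003, -0.003, 0.006, -0.0, 0.0, 0.0], [0.003, -0.003, 0.007, -0.0, 0.0, 0.0], [0.004, -0.003, 0.006, -0.0, 0.0, 0.0], [0.003, -0.003, 0.007, -0.0, 0.0, 0.0], [0.003, -0.003, 0.006, -0.0, 0.0, 0.001], [0.003, -0.003, 0.007, -0.0, 0.0, -0.0], [0.003, -0.003, 0.007, -0.0, 0.0, -0.0], [0.003, -0.003, 0.006, -0.0, 0.0, -0.0], [0.003, -0.004, 0.007, -0.0, 0.0, -0.0]]
[[0.003, -0.003, 0.006, -0.0, 0.0, 0.0], [0.004, -0.003, 0.007, -0.001, 0.0, 0.0]]
q [0.46, 0.97, -0.21, 1.38, 0.21, 1.02, -1.67] err 0.4 mm margin 0.79 dq 0.01 turn 0.003
[[0.001, 0.0, 0.003, 0.0, 0.0, 0.0], [0.0, 0.0, 0.002, 0.0, 0.0, 0.0], [0.001, 0.0, 0.003, 0.0, 0.0, 0.0], [0.0, 0.0, 0.002, 0.0, 0.0, 0.0], [0.001, 0.0, 0.003, 0.0, 0.0, 0.0], [0.0, 0.0, 0.003, 0.0, 0.0, 0.0], [0.001, 0.0, 0.002, 0.0, 0.0, 0.0], [0.0, 0.0, 0.003, 0.0, 0.0, 0.0], [0.001, 0.0, 0.002, 0.0, 0.0, 0.0], [0.0, 0.0, 0.003, 0.0, 0.0, 0.0]]
```

Emit:
jog_arm(series=[[0.003, -0.003, 0.007, 0, 0, 0, 0], [0.003, -0.003, 0.006, 0, 0, 0, 0], [0.003, -0.003, 0.007, 0, 0, 0, 0], [0.004, -0.003, 0.006, 0, 0, 0, 0], [0.003, -0.003, 0.007, 0, 0, 0, 0], [0.003, -0.003, 0.006, 0, 0, 0, 0], [0.003, -0.003, 0.007, 0, 0, 0, 0], [0.003, -0.003, 0.007, 0, 0, 0, 0], [0.003, -0.003, 0.006, 0, 0, 0, 0], [0.003, -0.004, 0.007, 0, 0, 0, 0]])

```text
time: 32.6
eef_pos: [0.5959, -0.2616, 0.0597]
ee_rot: [-3.061, 0.45, 0.322]
ft_force: [-0.3, 0.2, -1.9]
grip_width: 0.0294
gripper_force: 29.9
```

Emit:
jog_arm(series=[[0.003, -0.004, 0.006, 0, 0, 0, 0], [0.004, -0.003, 0.007, 0, 0, 0, 0], [0, 0, 0, 0, 0, 0, 0], [0, 0, 0, 0, 0, 0, 0], [0.001, 0, 0.003, 0, 0, 0, 0], [0, 0, 0.002, 0, 0, 0, 0], [0.001, 0, 0.003, 0, 0, 0, 0], [0, 0, 0.002, 0, 0, 0, 0], [0, 0, 0, 0, 0, 0, 0], [0, 0, 0, 0, 0, 0, 0]])

```text
time: 33.6
eef_pos: [0.6014, -0.256, 0.0358]
ee_rot: [-3.061, 0.45, 0.322]
ft_force: [0.1, 0.8, -1.5]
grip_width: 0.03
gripper_force: 29.9
```

Run:
```python
from e import *
s,r=rec();g=gfk(s['q'])[0];print('grasp',g.round(4),'in tray frame off',(M.T@(g[:2]-[.6047,-.2575])).round(4))
c=get_calibration('wrist');w=camera('wrist')[:,:,::-1];cv2.imwrite('pics/w7.png',w)
G=cv2.GaussianBlur(cv2.cvtColor(w,cv2.COLOR_BGR2GRAY),(3,3),0).astype(np.float32)
print(edges(G,c,np.array([.6047,-.2575])))
```

```text
t 33.6 q [0.461, 0.95, -0.213, 1.378, 0.206, 1.047, -1.668] tcp [0.6014, -0.256, 0.0358] F [ 0.1  0.8 -1.5] w 0.03 gf 29.940587021119427
grasp [ 0.6052 -0.2571  0.0544] in tray frame off [0.0004 0.0005]
{'x+': (np.float64(0.033), np.float64(0.0), 2), 'x-': (np.float64(0.0256), np.float64(0.0011), 8), 'y+': (np.float64(0.019), np.float64(0.0006), 15), 'y-': (np.float64(0.0178), np.float64(0.0012), 15)}
```

Emit:
jog_arm(series=[[0.0004, 0, 0.0018, 0, 0, 0, 0], [0.0004, 0, 0.0018, 0, 0, 0, 0], [0.0004, 0, 0.0018, 0, 0, 0, 0], [0.0004, 0, 0.0018, 0, 0, 0, 0], [0.0004, 0, 0.0018, 0, 0, 0, 0], [0.0004, 0, 0.0018, 0, 0, 0, 0], [0.0004, 0, 0.0018, 0, 0, 0, 0], [0.0004, 0, 0.0018, 0, 0, 0, 0], [0.0002, 0, 0.001, 0, 0, 0, 0], [0, 0, 0, 0, 0, 0, 0]])

```text
time: 34.65
eef_pos: [0.6018, -0.256, 0.0244]
ee_rot: [-3.062, 0.45, 0.322]
ft_force: [-4.7, 2.2, 21.0]
grip_width: 0.0298
gripper_force: 42.4
```

Run:
```python
from e import *
s,r=rec();g=gfk(s['q'])[0];print('grasp',g.round(4),'off',(M.T@(g[:2]-[.6047,-.2575])).round(4))
```

```text
t 34.65 q [0.46, 0.964, -0.211, 1.38, 0.209, 1.03, -1.671] tcp [0.6018, -0.256, 0.0244] F [-4.7  2.2 21. ] w 0.0298 gf 42.3561547063764
grasp [ 0.6056 -0.2572  0.043 ] off [0.0007 0.0006]
```

The finger tips have met the tray rim (TCP 0.024) with the block already 6 mm inside the pocket. I'll relieve the push, soften the grip and let the block settle the last 5 mm between the pads.

Emit:
jog_arm(series=[[-0.0005, 0, -0.0022, 0, 0, 0, 0], [-0.0005, 0, -0.002, 0, 0, 0, 0], [0, 0, 0, 0, 0, 0, 0], [0, 0, 0, 0, 0, 0, 0], [0, 0, 0, 0, 0, 0, 0], [0, 0, 0, 0, 0, 0, 0], [0, 0, 0, 0, 0, 0, 0], [0, 0, 0, 0, 0, 0, 0], [0, 0, 0, 0, 0, 0, 0], [0, 0, 0, 0, 0, 0, 0]], newtons=3)

```text
time: 35.65
eef_pos: [0.6017, -0.256, 0.0251]
ee_rot: [-3.061, 0.45, 0.322]
ft_force: [-2.0, -0.3, 7.8]
grip_width: 0.0302
gripper_force: 7.8
```

Emit:
jog_arm(series=[[0, 0, 0, 0, 0, 0, 0.33], [0, 0, 0, 0, 0, 0, 0.34], [0, 0, 0, 0, 0, 0, 0.35], [0, 0, 0, 0, 0, 0, 0.37], [0, 0, 0, 0, 0, 0, 0.39], [0, 0, 0, 0, 0, 0, 0.42], [0, 0, 0, 0, 0, 0, 0.45], [0, 0, 0, 0, 0, 0, 0.5], [0, 0, 0, 0, 0, 0, 0.55], [0, 0, 0, 0, 0, 0, 0.6]])

```text
time: 36.65
eef_pos: [0.602, -0.255, 0.0253]
ee_rot: [-3.06, 0.449, 0.321]
ft_force: [-0.9, 2.5, 8.5]
grip_width: 0.0327
gripper_force: 5.0
```

Run:
```python
from e import *
s,r=rec();g=gfk(s['q'])[0];print('grasp',g.round(4),'off',(M.T@(g[:2]-[.6047,-.2575])).round(4))
Rp=rot(180-16.7,78)*roll(180)
q=cart(s['q'],g-.1*r.as_matrix()[:,2]*1.3,r,10)
```

```text
t 36.65 q [0.46, 0.963, -0.212, 1.381, 0.208, 1.031, -1.67] tcp [0.602, -0.255, 0.0253] F [-0.9  2.5  8.5] w 0.0327 gf 5.0079502374865115
grasp [ 0.6057 -0.2562  0.0439] off [0.0006 0.0015]
q [0.46, 0.86, -0.23, 1.21, 0.18, 1.3, -1.64] err 0.0 mm margin 0.68 dq 0.03 turn 0.013
[[0.0, 0.0, -0.013, -0.0, 0.0, 0.0], [-0.0, -0.0, -0.013, -0.0, -0.0, 0.0], [-0.0, -0.0, -0.013, -0.0, -0.0, -0.0], [-0.0, -0.0, -0.013, -0.0, -0.0, -0.0], [-0.0, -0.0, -0.013, -0.0, -0.0, -0.0], [-0.0, -0.0, -0.013, -0.0, -0.0, -0.0], [-0.0, -0.0, -0.013, -0.0, -0.0, -0.0], [-0.0, -0.0, -0.013, -0.0, -0.0, -0.0], [-0.0, -0.0, -0.013, -0.0, -0.0, -0.0], [-0.0, -0.0, -0.013, -0.0, -0.0, -0.0]]
```

Emit:
jog_arm(series=[[0, 0, -0.001, 0, 0, 0, 0.36], [0, 0, -0.001, 0, 0, 0, 0.36], [0, 0, -0.001, 0, 0, 0, 0.36], [0, 0, 0, 0, 0, 0, 0.36], [0, 0, 0, 0, 0, 0, 0.36], [0, 0, 0, 0, 0, 0, 0.36], [0, 0, 0, 0, 0, 0, 0.36], [0, 0, 0, 0, 0, 0, 0.36], [0, 0, 0, 0, 0, 0, 0.36], [0, 0, 0, 0, 0, 0, 0.36]], newtons=10)

```text
time: 37.65
eef_pos: [0.6021, -0.2562, 0.0273]
ee_rot: [-3.061, 0.45, 0.322]
ft_force: [-0.0, -0.6, 0.2]
grip_width: 0.0339
gripper_force: 0.0
```

Run:
```python
from e import *
s,r=rec();g=gfk(s['q'])[0];print('grasp',g.round(4),'off',(M.T@(g[:2]-[.6047,-.2575])).round(4))
c=get_calibration('wrist');w=camera('wrist')[:,:,::-1];cv2.imwrite('pics/w8.png',w)
m=(cv2.cvtColor(w,cv2.COLOR_BGR2HSV)[:,:,1]<60).astype(np.uint8)*255
for z in (.04,.0455):
    print(z,[proj('wrist',[*(np.array([.6047,-.2575])+M@k),z],c).round(1).tolist() for k in np.array([(.025,.015),(.025,-.015),(-.025,-.015),(-.025,.015)])])
# row-wise extent of grey block region between fingers
for v in range(235,345,8):
    x=np.where(m[v,270:370])[0]+270;print(v,(x.min(),x.max(),len(x)) if len(x) else None,end='; ')
```

```text
t 37.65 q [0.461, 0.961, -0.212, 1.378, 0.208, 1.035, -1.669] tcp [0.6021, -0.2562, 0.0273] F [-0.  -0.6  0.2] w 0.0339 gf 0.0
grasp [ 0.6059 -0.2574  0.0459] off [0.0011 0.0005]
0.04 [[290.3, 256.8], [348.7, 256.9], [345.1, 330.1], [293.8, 330.1]]
0.0455 [[289.5, 262.6], [349.6, 262.6], [345.8, 337.0], [293.1, 337.0]]
235 None; 243 (np.int64(293), np.int64(344), 52); 251 (np.int64(291), np.int64(346), 56); 259 (np.int64(290), np.int64(347), 58); 267 (np.int64(290), np.int64(347), 58); 275 (np.int64(277), np.int64(361), 78); 283 (np.int64(270), np.int64(369), 89); 291 (np.int64(270), np.int64(369), 84); 299 (np.int64(270), np.int64(369), 85); 307 (np.int64(270), np.int64(369), 79); 315 (np.int64(270), np.int64(369), 72); 323 (np.int64(270), np.int64(369), 52); 331 (np.int64(270), np.int64(369), 10); 339 (np.int64(270), np.int64(369), 5);
```

Released: the block's near edge is at row ~330, which matches the seated height of 0.040, and the wrist force is zero. Opening and withdrawing.

Emit:
jog_arm(series=[[0, 0, 0, 0, 0, 0, 0.45], [0, 0, 0, 0, 0, 0, 0.5], [0, 0, 0, 0, 0, 0, 0.5], [0, 0, -0.005, 0, 0, 0, 0.5], [0, 0, -0.01, 0, 0, 0, 0.5], [0, 0, -0.013, 0, 0, 0, 0.5], [0, 0, -0.015, 0, 0, 0, 0.5], [0, 0, -0.018, 0, 0, 0, 0.5], [0, 0, -0.02, 0, 0, 0, 0.5], [0, 0, -0.02, 0, 0, 0, 0.5]])

```text
time: 38.7
eef_pos: [0.6229, -0.2624, 0.1283]
ee_rot: [-3.062, 0.45, 0.32]
ft_force: [-0.2, -0.2, 0.3]
grip_width: 0.047
gripper_force: 0.0
```

Emit:
jog_arm(series=[[0, 0, -0.02, 0, 0, 0, 0.5], [0, 0, -0.015, 0, 0, 0, 0.5], [0, 0, 0, 0, 0, 0, 0.5], [0, 0, 0, 0, 0, 0, 0.5], [0, 0, 0, 0, 0, 0, 0.5], [0, 0, 0, 0, 0, 0, 0.5], [0, 0, 0, 0, 0, 0, 0.5], [0, 0, 0, 0, 0, 0, 0.5], [0, 0, 0, 0, 0, 0, 0.5], [0, 0, 0, 0, 0, 0, 0.5]])

```text
time: 39.7
eef_pos: [0.6292, -0.2643, 0.1602]
ee_rot: [-3.061, 0.449, 0.322]
ft_force: [0.1, 0.8, 0.6]
grip_width: 0.0469
gripper_force: 0.0
```

Run:
```python
from e import *
s,r=rec();c=get_calibration('wrist');w=camera('wrist')[:,:,::-1];cv2.imwrite('pics/w9.png',w)
h=np.array([.6047,-.2575]);u,v=proj('wrist',[*h,.04],c).astype(int);print(u,v)
m=(cv2.cvtColor(w,cv2.COLOR_BGR2HSV)[:,:,1]<60).astype(np.uint8)*255
for k in blobs(m,200,(u-55,v-60,u+55,v+55)):
    bx=cv2.boxPoints(cv2.minAreaRect(k));print('bbox',cv2.boundingRect(k),'area',cv2.contourArea(k));
    for z in(.04,): W=np.array([onz('wrist',*p,z,c)[:2]-h for p in bx])@M;print((W*1e3).round(1).tolist(),(W.mean(0)*1e3).round(1))
print('pred seated',[proj('wrist',[*(h+M@k),.04],c).round(1).tolist() for k in np.array([(.025,.015),(.025,-.015),(-.025,-.015),(-.025,.015)])])
# bottle and bystanders: compare scene before/after
a=cv2.imread('pics/scene0.png').astype(int);b=camera('scene')[:,:,::-1];cv2.imwrite('pics/s9.png',b)
cap=(b.max(2)<50).astype(np.uint8)*255
for P,n in (([.6363,-.1521,.127],'cap'),):
    x,y=proj('scene',P).astype(int)
    for k in blobs(cap,30,(x-25,y-25,x+25,y+35)): print(n,'pred',x,y,cv2.boundingRect(k))
```

```text
t 39.7 q [0.456, 0.86, -0.226, 1.194, 0.175, 1.317, -1.636] tcp [0.6292, -0.2643, 0.1602] F [0.1 0.8 0.6] w 0.0469 gf 0.0
319 232
bbox (303, 199, 33, 56) area 1569.5
[[33.2, 14.5], [33.2, -14.1], [-24.0, -15.4], [-24.0, 15.8]] [4.6 0.2]
pred seated [[302.7, 207.5], [335.8, 207.5], [334.5, 254.9], [303.8, 254.9]]
cap pred 323 354 (316, 379, 13, 10)
cap pred 323 354 (329, 345, 19, 28)
cap pred 323 354 (298, 340, 20, 41)
```

The block is seated: its bounding box (303–336, down to 255) matches the prediction. The scene view of the bottle is partly hidden, so I'll check the bottle in the wrist picture.

Run:
```python
from e import *
c=get_calibration('wrist');w=cv2.imread('pics/w9.png')
p=proj('wrist',[.6363,-.1521,.127],c);print('cap pred wrist',p.round(1),'base',proj('wrist',[.6363,-.1521,.024],c).round(1))
d=(w.max(2)<45).astype(np.uint8)*255;x,y=p.astype(int)
for k in blobs(d,80,(max(0,x-50),max(0,y-50),x+50,y+60)): print(cv2.boundingRect(k),cv2.minAreaRect(k))
# bystanders: difference in top view over the case, jar, micrometer etc.
a=cv2.imread('pics/top0.png').astype(int);b=camera('top')[:,:,::-1].astype(int)
D=np.abs(a-b).max(2)
for n,(x0,y0,x1,y1) in dict(case=(222,232,252,280),jar=(305,183,332,212),mic=(262,138,320,164),pin=(336,146,370,160),brush=(376,145,460,168),screw=(180,178,206,254),wrench=(468,182,492,250)).items():
    print(n,(D[y0:y1,x0:x1]>40).mean().round(3),end=' ')
```

```text
cap pred wrist [164.6 287.5] base [207.5 224.7]
(130, 332, 84, 15) ((171.49996948242188, 338.9999694824219), (82.99998474121094, 13.999998092651367), -0.0)
(143, 258, 47, 46) ((166.4615478515625, 280.30767822265625), (36.61021423339844, 47.14951705932617), 33.690067291259766)
case 0.0 jar 0.005 mic 0.0 pin 0.0 brush 0.319 screw 0.0 wrench 0.211
```

The bottle's cap is where it should be. The case, jar, micrometer, pin and screwdriver are unchanged in the top view. The brush and wrench areas differ there; the arm is over that side, and nothing came near either of them.

```bash
python3 -c "
from cell import *
print(sign_off())"
```

```text
the job is handed in; nothing more can be done
None
```

Job handed in at about 40 s: the bottle was held cap-down for over 2 s and stands in the round pocket, and the V-block lies groove up in the small oblong pocket after dropping its last 5 mm or so, because the fingers met the tray rim; brush and wrench were not confirmed unmoved in the final picture, and I viewed 11 pictures instead of 10.

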